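# Load the coating stand and hold its visor half open

## Task

Take the steel tumbler off its sloping rest and set it upside down over the peg of the coating stand, rim down flat on the round plate, and let go of it. Then bring the stand's clear visor forward and hold it half open, about 45 degrees above its closed level position, so that the tumbler can be sprayed under it: the stay is worn and the visor would drop, so never let it fall towards shut, and finish still holding it there. Leave the other things on the bench as they are.

Things in the scene. Friction and masses are not known exactly. Their poses are not given: they have to be found in the camera images.
- tumbler: straight plain steel tumbler, open at one end, 62 mm outside diameter, 110 mm long, wall 4 mm (bore 54 mm), 0.13 to 0.25 kg. Origin: centre of the outside of its bottom; its z axis runs along the tumbler from bottom to mouth. It starts lying in the rest, mouth towards the robot and 45 degrees below level
- tumbler_rim (a point): centre of the tumbler's mouth, in the plane of the rim, 110 mm from the bottom; axes as the tumbler's
- rest: fixed sloping tumbler rest: wooden foot 124 x 82 x 10 mm with two uprights, 54 mm wide, that carry two sloping rods 40 mm apart, and a cross stop 52 mm wide under the mouth. Both sides of the tumbler are free. Origin: centre of the underside; x points away from the mouth. The tumbler lifts straight up out of it; its axis passes 118 mm above the bench over the origin
- stand: fixed coating stand, grey, 184 mm deep, 144 mm wide: flat tray open to the front, back wall with louvred filter and fan 142 mm high, side gussets at the rear only, 142 mm high from 67 mm behind the peg on, 59 mm from 34 mm behind the peg on. Origin: centre of the tray's underside; x points to the back, away from the robot, y to the left, z up. A 140 mm high press stands close on its right
- peg_seat (a point): on the peg's axis, at the top of the round plate (86 mm across, 20 mm above the bench) on which the rim comes to sit. The white peg stands 84 mm above it, 29 mm in diameter with a rounded tip, widening in the lowest 24 mm to a 49 mm centring foot. Axes as the stand's
- hinge_line (a point): middle of the visor's hinge axis, 152 mm above the bench at the top of the stand's back wall; the hinge turns about the y axis. Axes as the stand's
- visor_bar (a point): middle of the round aluminium bar along the visor's free edge: 14 mm in diameter, 134 mm long along y, 165 mm from the hinge axis. Its axes turn with the visor; at joint value 0 they are the stand's
- visor (a joint): opening angle of the visor (clear plate 4 mm thick, 119 mm wide, 0.3 kg) in rad: 0 closed, lying level and forward from the hinge over the tray; grows as the bar rises; 1.83 is the rearward stop, where it leans at the start. Almost no friction: below about 1.57 it drops shut when let go. 45 degrees is 0.785
- lid_a: a round press-in tumbler lid, 75 mm across, 17 mm high, lying flat; bystander. Origin: centre of its underside
- lid_b: a second such tumbler lid; bystander. Origin: centre of its underside
- heat_tape: a small roll of tan tape, 60 mm across, 13 mm high, lying flat; bystander. Origin: centre of its underside
- timer: a round bench timer, 62 mm across, 52 mm high; bystander. Origin: centre of its underside
- duster: a spray can of compressed air, 66 mm across, 214 mm high, standing; bystander. Origin: centre of its underside

How it is judged:
By the outcome, as a careful person would: the job done as asked, in the order asked, and still so for the second after the job is handed in, while the arm keeps its last pose, push and grip.
It also fails if it takes over 64 s, if anything falls off the work surface, if the arm or the gripper's body presses on something with over 40 N, if the wrist force passes 120 N, or if a joint passes its speed limit or range.

## Robot

A 6-joint arm with a two-finger parallel gripper is mounted at the origin on a cart in front of the work surface, level with it; the furniture and walls round the work are solid. World frame = base frame: x ahead of the robot, y to its left, z up, the work surface at z = 0. Lengths are in m, angles in rad, forces in N, time in s.
With the tool pointing down it reaches from about 0.35 to 0.775 m from the base axis. Payload 5.5 kg.
Tool frame: the origin (TCP) lies at the very end of the fingers, on their centre line; the grasp point (between the pads) lies 19 mm behind it; z points along the fingers, y is the line along which they close (so a half turn about z gives the same grasp; the last joint's range is limited). The gripper opens to 85 mm and grips with 20 to 120 N. Pads are 22 mm wide; open, the fingers measure 114 mm over their backs; the gripper's body (76 mm by 85 mm) begins 54 mm behind the grasp point. The pads swing forward as they close: fully open they stand 13 mm farther back than shut.
Start: joints at [1.08, 0.313, 0.046, 1.304, 0, 1.431], TCP at [0.198, 0.54, 0.231] pointing down, gripper open.
Joint ranges: [-2.76, 2.76], [-0.86, 1.69], [-1.03, 1.26], [-2.2, 2.34], [-1.47, 1.5], [-3.14, 3.14]. Speed limits (rad/s): [2.57, 2.57, 3.14, 3.14, 3.14, 3.14].

## Interface

Orientations are given as a unit quaternion [w, x, y, z].
In Python, from workcell import env, imaging, ticket gives the robot as it stands. The module is installed in compiled form; this text tells all that it offers.
- The arm moves only by the tool apply_moves, never from a script. Its argument "rows" is a list of rows, each an object with "xyz": the shift along the tool's x, y, z in mm, a list of three; "turn": the turn, a rotation vector about the tool's x, y, z in rad, a list of three; "grip": the opening, from 0 (shut) to 1 (fully open). A call has 1 to 12 rows; each row is the pose to reach, as a shift and turn from the pose commanded when the call began, along the tool's axes at that moment; what a row does not reach only later rows make up. A row lasts 1/12 s, in which the tool goes at most 41.7 mm and 7.16 degrees, less where a joint would pass 70% of its speed; a pose out of reach is approached as far as the arm can. A call with a gripper value outside its range is refused whole. The fingers move at their own pace and stop on an object; "force" is the grip in N (left out, the last holds). Time passes only in rows, so rows that repeat a pose let the fingers close. It gives the time, the measured TCP pose, the force, the opening and the grip force at its end, in the units of the state.
- env.get_state(): the state, without advancing time (a new reading comes with each control period).
- imaging.read_camera(name): name is "scene" or "top" or "wrist"; returns a dict with "color" (384x512x3 uint8, blue, green, red), "z_map" (384x512 float32, m along the optical axis (not along the pixel's ray), 0 where there is no reading), "camera_matrix" (3x3 intrinsics, pixels), "k1" (the pictures are not rectified: a ray, as slopes to the right and down, at radius r is drawn at 1 + k1 r^2 times it, then the intrinsics apply), "view" (4x4, takes a point from world to camera coordinates). Camera axes: x right, y down, z forward; pixel columns grow to the right and rows downward; lengths in m; the calibration is good to about 2 mm. A picture is of the moment at which its call begins.
- ticket.hand_in(): hands the job in; it is judged then, once.
The state is a dict: "clock": time; "joint_pos": joint angles; "qvel": joint speeds; "tau": joint torques, N m; "tcp_pos": TCP position; "orientation": TCP orientation; "wrist_force": force on the tool from outside, world axes, zero at the start; "ft_torque": the same for the moment, N m; "finger_gap": finger opening in m; "grip_force": force on a finger pad.
Only numpy, scipy, OpenCV 4.12 (cv2) and the standard library are available. Lean on these libraries where they do the work, as an engineer would, in place of code of your own. Each camera call takes 0.05 s, during which the arm holds its last target. There are 200 camera calls.

## Working session

There is one attempt and no reset: what is moved stays moved. The work goes in short steps, Python scripts to look and compute and a tool call to move; the robot and the scene stay as the last step left them, time stands still between calls to the robot, and variables do not carry over. Pictures are saved under pics/ and viewed, at most 10 in all, crops included, and the job is handed in when it is done.

Besides the shell and the picture viewer there is one more tool, called after "Request:" as name(argument=value, ...) on one line, values as JSON. apply_moves: Moves the arm, as the interface text tells. Its arguments: {"type":"object","properties":{"rows":{"type":"array"},"force":{"type":"number"}},"required":["rows"]}

```bash
mkdir -p pics
cat > h.py <<'E'
import numpy as np, cv2
from scipy.spatial.transform import Rotation as R
from workcell import env, imaging, ticket
def world(c,px,z=None):
    """px list of (u,v) -> world points using z_map (or given depth)"""
    px=np.array(px,float).reshape(-1,2)
    K=c["camera_matrix"];s=np.c_[(px[:,0]-K[0,2])/K[0,0],(px[:,1]-K[1,2])/K[1,1]]
    d=s.copy()
    for _ in range(8): s=d/(1+c["k1"]*(s**2).sum(1))[:,None]
    if z is None: z=c["z_map"][px[:,1].round().astype(int),px[:,0].round().astype(int)]
    p=np.c_[s*np.array(z)[:,None],z]
    V=c["view"];return (p-V[:3,3])@V[:3,:3]
def cloud(c):
    v,u=np.mgrid[0:384,0:512];P=world(c,np.c_[u.ravel(),v.ravel()],c["z_map"].ravel())
    P[c["z_map"].ravel()==0]=np.nan
    return P.reshape(384,512,3)
def T():
    s=env.get_state();w,x,y,z=s["orientation"];return np.array(s["tcp_pos"]),R.from_quat([x,y,z,w]),s
def rel(p,Rt):
    """target pose -> row xyz mm, turn"""
    p0,R0,_=T();return R0.inv().apply(np.array(p)-p0)*1000,(R0.inv()*Rt).as_rotvec()
E
python3 - <<'E'
from h import *
p,r,s=T();print(s);print(r.as_matrix().round(3))
for n in("scene","top"):
    c=imaging.read_camera(n);np.savez(n+"0.npz",**c);cv2.imwrite(f"pics/{n}0.png",cv2.resize(c["color"],(768,576)))
    V=c["view"];print(n,-V[:3,:3].T@V[:3,3],V[2,:3],c["k1"])
E
```

```text
{'clock': 0.0, 'joint_pos': array([1.08041073e+00, 3.14020924e-01, 4.49712497e-02, 1.30360966e+00,
       1.66872482e-05, 1.43118328e+00]), 'qvel': array([ 8.35228344e-04, -3.59876649e-04, -3.74618864e-04,  1.06540091e-05,
        1.07582135e-03,  1.06560802e-03]), 'tau': array([ 1.25007778e-04, -4.80627716e+01,  2.98534459e+01,  1.96085125e-02,
       -4.88528019e-05,  1.62782061e-05]), 'tcp_pos': array([0.19734826, 0.53952088, 0.23039405]), 'orientation': array([-2.96527456e-04,  1.74488435e-01,  9.84658783e-01, -8.83084888e-04]), 'wrist_force': array([-0.84024706,  0.607177  ,  0.04031003]), 'ft_torque': array([ 0.01485107,  0.00649736, -0.00506816]), 'grip_force': 0.0, 'finger_gap': 0.08559850940218866}
[[-0.939  0.344 -0.001]
 [ 0.344  0.939 -0.002]
 [ 0.    -0.002 -1.   ]]
scene [ 0.04624653 -0.69928269  0.84767989] [ 0.48277288  0.48871066 -0.72669955] 0.038336583867177754
top [ 0.41486052 -0.19013338  1.32109188] [ 0.09646407 -0.01272367 -0.99525514] -0.02925875524458089
```

View pics/scene0.png

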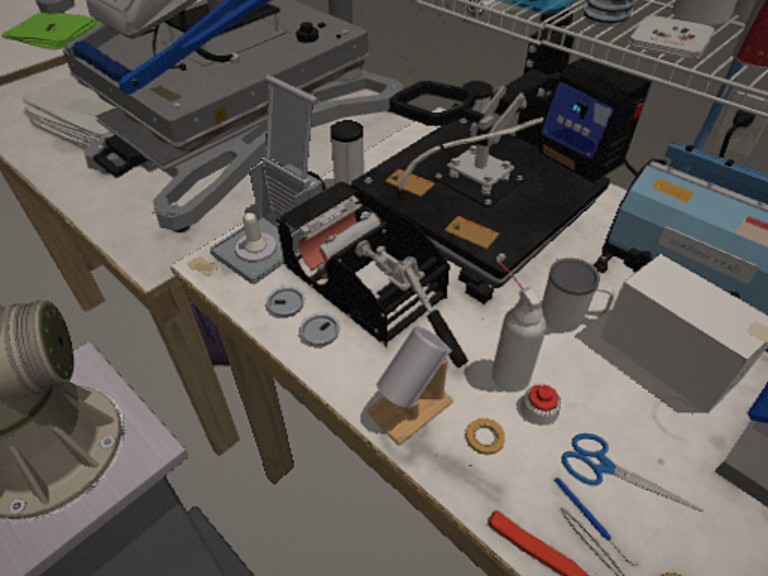

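View pics/top0.png

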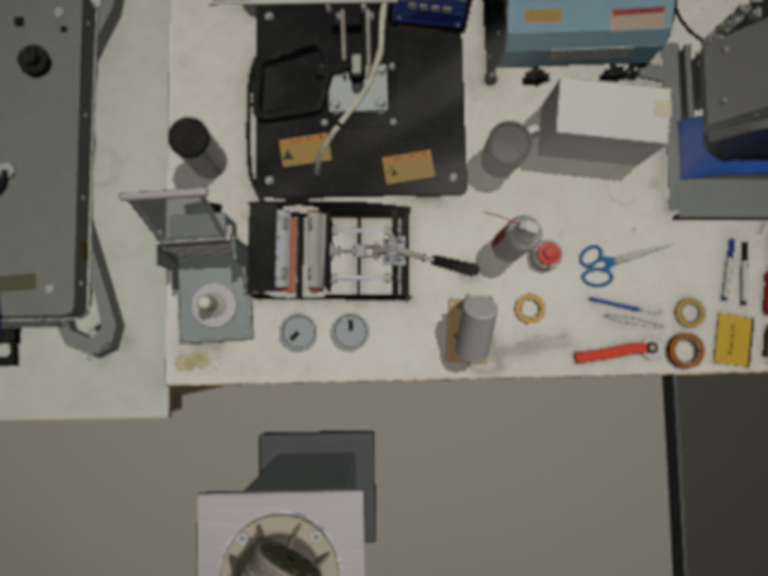

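The scene view shows the tumbler lying mouth-down on its rest (at 415,365 in the enlarged picture), the peg (250,230) and the visor leaning back (290,125). The top view shows the tumbler at (477,325), the peg at (207,303), the stand tray between x 178 and 253, the visor bar at about (165,195), the press to the right and the lids at (298,332) and (350,331).

Run:
```python
from h import *
from scipy.optimize import least_squares
C={n:dict(np.load(n+"0.npz")) for n in("top","scene")}
f=lambda n,l:print(n,[tuple(w.round(3)) for w in world(C[n],np.array(l)*2/3)])
f("top",[(207,303),(478,300),(472,355),(298,332),(350,331),(530,308),(548,255),(522,235),(181,342),(252,342),(180,285),(128,196),(206,192),(330,250)])
f("scene",[(250,216),(250,240),(430,335),(400,390),(285,302),(320,330),(270,82),(310,100),(289,91),(218,250),(262,278),(520,300)])
P=np.concatenate([cloud(C[n]).reshape(-1,3) for n in C])
P=P[~np.isnan(P).any(1)]
t=world(C["top"],[(477*2/3,325*2/3)])[0];print("t",t)
# tumbler: points near, above 0.05, cylinder fit with r=.031
Q=P[(np.linalg.norm(P[:,:2]-t[:2],axis=1)<.08)&(P[:,2]>.085)]
def res(x,Q=Q):
    a=np.array([x[2],x[3],1]);a/=np.linalg.norm(a);d=Q-[x[0],x[1],.118]
    return np.linalg.norm(np.cross(d,a),axis=1)-.031
s=least_squares(res,[t[0],t[1],1,0],loss="soft_l1",f_scale=.002)
print(len(Q),s.x,np.median(abs(s.fun)))
a=np.array([s.x[2],s.x[3],1]);a/=np.linalg.norm(a)
k=(P-[s.x[0],s.x[1],.118]);al=k@a;m=abs(np.linalg.norm(np.cross(k,a),axis=1)-.031)<.003
print("axis",a,"extent",np.percentile(al[m&(abs(al)<.1)],[0.5,1,3,97,99,99.5]))
# visor bar / peg
pk=P[(abs(P[:,2]-.095)<.01)&(np.linalg.norm(P[:,:2]-world(C["top"],[(138,202)])[0][:2],axis=1)<.05)];print("peg",len(pk),pk.mean(0))
```

```text
top [(np.float64(0.508), np.float64(0.116), np.float64(0.097)), (np.float64(0.5), np.float64(-0.37), np.float64(0.148)), (np.float64(0.404), np.float64(-0.361), np.float64(0.114)), (np.float64(0.455), np.float64(-0.04), np.float64(0.01)), (np.float64(0.455), np.float64(-0.14), np.float64(0.01)), (np.float64(0.492), np.float64(-0.494), np.float64(0.005)), (np.float64(0.59), np.float64(-0.522), np.float64(0.052)), (np.float64(0.606), np.float64(-0.442), np.float64(0.193)), (np.float64(0.44), np.float64(0.184), np.float64(0.021)), (np.float64(0.437), np.float64(0.052), np.float64(-0.001)), (np.float64(0.55), np.float64(0.188), np.float64(0.016)), (np.float64(0.656), np.float64(0.181), np.float64(0.32)), (np.float64(0.66), np.float64(0.063), np.float64(0.319)), (np.float64(0.597), np.float64(-0.111), np.float64(0.12))]
scene [(np.float64(0.508), np.float64(0.114), np.float64(0.105)), (np.float64(0.497), np.float64(0.116), np.float64(0.047)), (np.float64(0.494), np.float64(-0.366), np.float64(0.152)), (np.float64(0.409), np.float64(-0.383), np.float64(0.114)), (np.float64(0.455), np.float64(-0.039), np.float64(0.008)), (np.float64(0.456), np.float64(-0.14), np.float64(0.006)), (np.float64(0.654), np.float64(0.184), np.float64(0.308)), (np.float64(0.654), np.float64(0.067), np.float64(0.315)), (np.float64(0.653), np.float64(0.126), np.float64(0.311)), (np.float64(0.45), np.float64(0.174), np.float64(0.014)), (np.float64(0.468), np.float64(0.051), np.float64(0.002)), (np.float64(0.614), np.float64(-0.44), np.float64(0.192))]
t [ 0.45580994 -0.36506196  0.16025261]
2465 [ 0.45184711 -0.36825292  1.01307682 -0.09874105] 0.0012096818406445997
axis [ 0.70997908 -0.06919918  0.70081465] extent [-0.05426801 -0.05352012 -0.05154413  0.0529027   0.05416938  0.05470798]
peg 147 [0.50806328 0.11869431 0.09718203]
```

Run:
```python
from h import *
from scipy.optimize import least_squares
C={n:dict(np.load(n+"0.npz")) for n in("top","scene")}
for n in C:
    P=cloud(C[n]).reshape(-1,3);P=P[~np.isnan(P).any(1)]
    d=np.linalg.norm(P[:,:2]-[.506,.117],axis=1)
    Q=P[(d<.022)&(P[:,2]>.05)&(P[:,2]<.09)]
    if len(Q)>20:
        s=least_squares(lambda x:np.linalg.norm(Q[:,:2]-x,axis=1)-.0145,[.51,.117],loss="soft_l1",f_scale=.002);print(n,"peg",len(Q),s.x,np.median(abs(s.fun)))
    Q=P[(d<.022)&(P[:,2]>.096)];print(" tip",len(Q),Q.mean(0) if len(Q) else 0,Q[:,2].max() if len(Q) else 0)
    Q=P[(d>.028)&(d<.042)&(abs(P[:,2]-.02)<.006)];print(" plate",len(Q),Q.mean(0))
    B=P[(P[:,2]>.298)&(abs(P[:,1]-.12)<.09)&(abs(P[:,0]-.655)<.04)]
    print(" bar",len(B),B.mean(0),B[:,1].min(),B[:,1].max(),B[:,2].max(),"dx/dy",np.polyfit(B[:,1],B[:,0],1)[0])
    V=P[(P[:,2]>.18)&(P[:,2]<.29)&(abs(P[:,1]-.12)<.055)&(abs(P[:,0]-.635)<.04)]
    if len(V)>20: print(" visor",len(V),np.linalg.lstsq(np.c_[V[:,1]-.12,V[:,2]-.152,np.ones(len(V))],V[:,0],rcond=None)[0])
    L=P[(P[:,2]>.1)&(P[:,2]<.17)&(P[:,1]<.06)&(P[:,1]>-.02)&(P[:,0]>.46)&(P[:,0]<.64)];print(" press left",np.percentile(L[:,1],[95,99,100]) if len(L) else 0,L[:,2].max())
    W=P[(abs(P[:,2]-.012)<.005)&(abs(P[:,1]-.12)<.09)&(P[:,0]<.6)&(P[:,0]>.4)];print(" tray",np.percentile(W[:,0],[1]),np.percentile(W[:,1],[1,99]))
```

```text
top peg 44 [0.51021794 0.12328754] 0.00029468504808091624
 tip 64 [0.50996387 0.1221289  0.10199754] 0.10797880521184505
 plate 261 [0.50649069 0.1154134  0.0201253 ]
 bar 416 [0.65834914 0.12884837 0.31482951] 0.06293404621152483 0.19640450706365253 0.3237692411675215 dx/dy -0.04267626510821768
 visor 938 [-0.04189778  0.26634344  0.61562708]
 press left [0.05611886 0.05891914 0.05998563] 0.14747668511091389
 tray [0.40877763] [0.04445449 0.19911488]
scene peg 100 [0.51023942 0.12339237] 0.0008409489870531608
 tip 41 [0.50627897 0.11879644 0.10100063] 0.10647292467917545
 plate 177 [0.50233021 0.11005286 0.02007733]
 bar 284 [0.65487974 0.12464671 0.3109792 ] 0.06206308958397254 0.19604842256669777 0.32141579472307147 dx/dy -0.048283169815351155
 visor 979 [-0.04288149  0.26184882  0.61509915]
 press left [0.05718635 0.05949224 0.05982702] 0.15468834742248658
 tray [0.41347133] [0.03494863 0.19623376]
```

Request:
apply_moves(rows=[{"xyz":[0,0,-80],"turn":[0,0,0],"grip":1},{"xyz":[0,0,-80],"turn":[0,0,0],"grip":1},{"xyz":[0,0,-80],"turn":[0,0,0],"grip":1}])

```text
clock: 0.35
tcp_pos: [0.1985, 0.5416, 0.3181]
orientation: [0.001, 0.174, 0.985, 0.004]
wrist_force: [-0.3, -0.0, 1.5]
finger_gap: 0.0852
grip_force: 0.0
```

```bash
cat >> h.py <<'E'
def tool(head,pitch,roll=0):
    """tool pointing at heading, pitch below level (deg), y to the left (+roll about z)"""
    h,q=np.radians([head,pitch]);z=np.array([np.cos(h)*np.cos(q),np.sin(h)*np.cos(q),-np.sin(q)])
    y=np.array([-np.sin(h),np.cos(h),0]);x=np.cross(y,z)
    return R.from_matrix(np.c_[x,y,z])*R.from_rotvec([0,0,np.radians(roll)])
def show(*wp):
    p0,R0,s=T();print("q",np.round(s["joint_pos"],2),"tcp",p0.round(4),"F",np.round(s["wrist_force"],1))
    for g,Rt,back in wp:   # grasp-point target g, nominal grasp point 'back' behind TCP
        p=np.array(g)+back*Rt.as_matrix()[:,2];x,t=rel(p,Rt);print("row",x.round(1),t.round(3),"rot deg",np.degrees(np.linalg.norm(t)).round(0),"tcp",p.round(3))
E
python3 - <<'E'
from h import *
a=np.array([.710,-.069,.701]);g=np.array([.452,-.368,.118])+.010*a
t=tool(-5.6,60);z=t.as_matrix()[:,2]
show(((.43,.1,.33),tool(30,90),.019),(g-.13*z+[0,0,.03],t,.019),(g,t,.023))
E
```

```text
q [ 1.08  0.3   0.24  1.5  -0.    1.43] tcp [0.1985 0.5416 0.3181] F [-0.3 -0.   1.5]
row [-369.2 -335.2    4.6] [ 0.008  0.005 -0.874] rot deg 50.0 tcp [0.43  0.1   0.311]
row [-503.7 -779.8   60.5] [-0.058 -0.518 -0.25 ] rot deg 33.0 tcp [ 0.404 -0.363  0.251]
row [-568.4 -764.3  206.8] [-0.058 -0.518 -0.25 ] rot deg 33.0 tcp [ 0.471 -0.37   0.105]
```

Request:
apply_moves(rows=[{"xyz":[-369,-335,5],"turn":[0,0,-0.25],"grip":1},{"xyz":[-369,-335,5],"turn":[0,0,-0.25],"grip":1},{"xyz":[-369,-335,5],"turn":[0,0,-0.25],"grip":1},{"xyz":[-369,-335,5],"turn":[0,0,-0.25],"grip":1},{"xyz":[-369,-335,5],"turn":[0,0,-0.25],"grip":1},{"xyz":[-369,-335,5],"turn":[0,0,-0.25],"grip":1},{"xyz":[-369,-335,5],"turn":[0,0,-0.25],"grip":1},{"xyz":[-369,-335,5],"turn":[0,0,-0.25],"grip":1},{"xyz":[-369,-335,5],"turn":[0,0,-0.25],"grip":1},{"xyz":[-369,-335,5],"turn":[0,0,-0.25],"grip":1},{"xyz":[-369,-335,5],"turn":[0,0,-0.25],"grip":1},{"xyz":[-369,-335,5],"turn":[0,0,-0.25],"grip":1}])

```text
clock: 1.35
tcp_pos: [0.4285, 0.0982, 0.3063]
orientation: [0.0, 0.05, 0.999, 0.0]
wrist_force: [0.9, 0.3, -0.0]
finger_gap: 0.0854
grip_force: 0.0
```

```bash
cat > pick.py <<'E'
from h import *
a=np.array([.710,-.069,.701]);g=np.array([.452,-.368,.118])+.010*a
t=tool(-5.6,60);z=t.as_matrix()[:,2]
show((g-.13*z+[0,0,.03],t,.019),(g-.08*z,t,.023),(g,t,.023))
E
python3 pick.py
```

```text
q [ 0.04  0.04 -0.11  1.42  0.    0.14] tcp [0.4285 0.0982 0.3063] F [ 0.9  0.3 -0. ]
row [ -21.9 -461.6   55. ] [-0.001 -0.523 -0.003] rot deg 30.0 tcp [ 0.404 -0.363  0.251]
row [ -48.9 -461.5  131.8] [-0.001 -0.523 -0.003] rot deg 30.0 tcp [ 0.431 -0.366  0.174]
row [ -88.9 -461.4  201.1] [-0.001 -0.523 -0.003] rot deg 30.0 tcp [ 0.471 -0.37   0.105]
```

Request:
apply_moves(rows=[{"xyz":[-22,-462,55],"turn":[0,-0.523,0],"grip":1},{"xyz":[-22,-462,55],"turn":[0,-0.523,0],"grip":1},{"xyz":[-22,-462,55],"turn":[0,-0.523,0],"grip":1},{"xyz":[-22,-462,55],"turn":[0,-0.523,0],"grip":1},{"xyz":[-22,-462,55],"turn":[0,-0.523,0],"grip":1},{"xyz":[-22,-462,55],"turn":[0,-0.523,0],"grip":1},{"xyz":[-22,-462,55],"turn":[0,-0.523,0],"grip":1},{"xyz":[-22,-462,55],"turn":[0,-0.523,0],"grip":1},{"xyz":[-22,-462,55],"turn":[0,-0.523,0],"grip":1},{"xyz":[-22,-462,55],"turn":[0,-0.523,0],"grip":1},{"xyz":[-22,-462,55],"turn":[0,-0.523,0],"grip":1},{"xyz":[-22,-462,55],"turn":[0,-0.523,0],"grip":1}])

```text
clock: 2.35
tcp_pos: [0.4026, -0.3674, 0.2501]
orientation: [0.258, 0.051, 0.965, -0.014]
wrist_force: [1.0, -0.3, 0.2]
finger_gap: 0.0855
grip_force: 0.0
```

```bash
python3 pick.py
python3 - <<'E'
from h import *
c=imaging.read_camera("wrist");np.savez("w1.npz",**c);cv2.imwrite("pics/w1.png",cv2.resize(c["color"],(768,576)))
E
```

```text
q [-1.13 -0.03 -0.42  0.88  0.44 -0.96] tcp [ 0.4026 -0.3674  0.2501] F [ 1.  -0.3  0.2]
row [-1.2  4.2 -0.5] [-0.005 -0.001 -0.006] rot deg 0.0 tcp [ 0.404 -0.363  0.251]
row [13.7  4.5 79.5] [-0.005 -0.001 -0.006] rot deg 0.0 tcp [ 0.431 -0.366  0.174]
row [ 13.5   4.8 159.5] [-0.005 -0.001 -0.006] rot deg 0.0 tcp [ 0.471 -0.37   0.105]
```

View pics/w1.png

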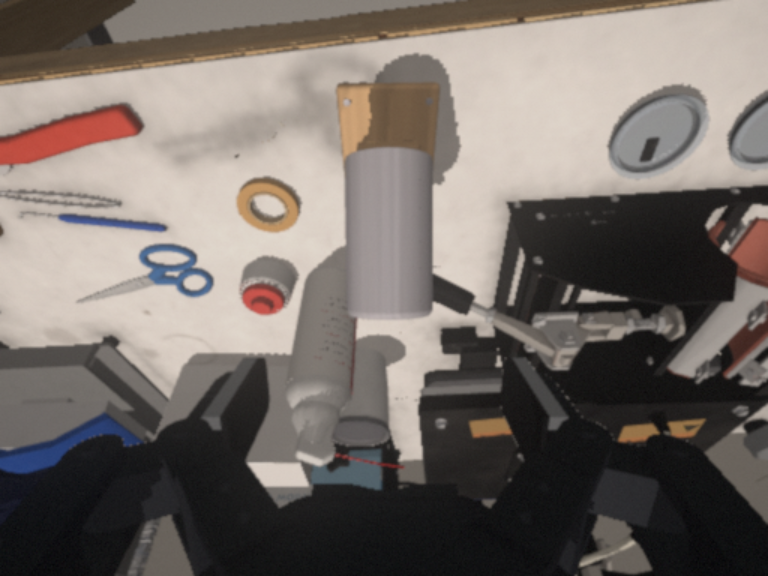

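The wrist view shows the tumbler (345–432, 150–318) centred between the open fingers (about 240 and 530). The press handle's end (455,290) and the duster (320,350) lie beyond it.

Run:
```python
from h import *
from scipy.optimize import least_squares
c=dict(np.load("w1.npz"));P=cloud(c)[90:215,215:300].reshape(-1,3);P=P[~np.isnan(P).any(1)];Q=P[P[:,2]>.085]
def res(x):
    a=np.array([x[2],x[3],1]);a/=np.linalg.norm(a);return np.linalg.norm(np.cross(Q-[x[0],x[1],.118],a),axis=1)-.031
s=least_squares(res,[.452,-.368,1,-.1],loss="soft_l1",f_scale=.002);print(len(Q),s.x,np.median(abs(s.fun)))
a=np.array([s.x[2],s.x[3],1]);a/=np.linalg.norm(a);al=(Q-[s.x[0],s.x[1],.118])@a;print(a,np.percentile(al[abs(s.fun)<.003],[1,99]))
print(world(c,np.array([(440,280),(468,300),(325,290),(310,420)])*2/3))
```

```text
6501 [ 0.45433727 -0.36907924  1.0002542  -0.09332337] 0.00036701976414927825
[ 0.70566225 -0.06583804  0.70548292] [-0.05662012  0.05010552]
[[ 0.5647453  -0.32763828  0.05647021]
 [ 0.57204807 -0.30244313  0.0789897 ]
 [ 0.58533533 -0.45187818  0.04023716]
 [ 0.6007108  -0.45423018  0.18143614]]
```

Request:
apply_moves(rows=[{"xyz":[7,3,30],"turn":[-0.005,0,-0.006],"grip":1},{"xyz":[14,4,65],"turn":[-0.005,0,-0.006],"grip":1},{"xyz":[14,4,95],"turn":[-0.005,0,-0.006],"grip":1},{"xyz":[14,4,115],"turn":[-0.005,0,-0.006],"grip":1},{"xyz":[14,4,132],"turn":[-0.005,0,-0.006],"grip":1},{"xyz":[14,4,146],"turn":[-0.005,0,-0.006],"grip":1},{"xyz":[14,4,156],"turn":[-0.005,0,-0.006],"grip":1},{"xyz":[14,4,160],"turn":[-0.005,0,-0.006],"grip":1},{"xyz":[14,4,160],"turn":[-0.005,0,-0.006],"grip":1}])

```text
clock: 3.15
tcp_pos: [0.4714, -0.3628, 0.1047]
orientation: [0.258, 0.045, 0.965, -0.01]
wrist_force: [-0.1, 0.2, 0.3]
finger_gap: 0.0855
grip_force: 0.0
```

```bash
python3 pick.py
```

```text
q [-1.    0.18 -0.6   0.46  0.4  -0.83] tcp [ 0.4714 -0.3628  0.1047] F [-0.1  0.2  0.3]
row [ -14.7   -6.2 -160.5] [ 0.006 -0.002  0.003] rot deg 0.0 tcp [ 0.404 -0.363  0.251]
row [  0.1  -6.6 -80.5] [ 0.006 -0.002  0.003] rot deg 0.0 tcp [ 0.431 -0.366  0.174]
row [-0.1 -7.1 -0.5] [ 0.006 -0.002  0.003] rot deg 0.0 tcp [ 0.471 -0.37   0.105]
```

Request:
apply_moves(rows=[{"xyz":[0,0,0],"turn":[0,0,0],"grip":0.6},{"xyz":[0,0,0],"turn":[0,0,0],"grip":0.6},{"xyz":[0,0,0],"turn":[0,0,0],"grip":0.6},{"xyz":[0,0,0],"turn":[0,0,0],"grip":0.6},{"xyz":[0,0,0],"turn":[0,0,0],"grip":0.6},{"xyz":[0,0,0],"turn":[0,0,0],"grip":0.6}], force=50)

```text
clock: 3.65
tcp_pos: [0.4701, -0.3708, 0.1086]
orientation: [0.258, 0.047, 0.965, -0.018]
wrist_force: [-10.6, -11.2, 3.8]
finger_gap: 0.0614
grip_force: 52.1
```

Request:
apply_moves(rows=[{"xyz":[0,-7,0],"turn":[0,0,0],"grip":0.6},{"xyz":[-3,-7,-5],"turn":[0,0,0],"grip":0.6},{"xyz":[-8,-7,-14],"turn":[0,0,0],"grip":0.6},{"xyz":[-16,-7,-28],"turn":[0,0,0],"grip":0.6},{"xyz":[-30,-7,-52],"turn":[0,0,0],"grip":0.6},{"xyz":[-50,-7,-87],"turn":[0,0,0],"grip":0.6},{"xyz":[-70,-7,-121],"turn":[0,0,0],"grip":0.6},{"xyz":[-80,-7,-139],"turn":[0,0,0],"grip":0.6},{"xyz":[-80,-7,-139],"turn":[0,0,0],"grip":0.6},{"xyz":[-80,-7,-139],"turn":[0,0,0],"grip":0.6}], force=60)

```text
clock: 4.48
tcp_pos: [0.4707, -0.3722, 0.2681]
orientation: [0.259, 0.045, 0.965, -0.013]
wrist_force: [0.8, 0.6, -2.6]
finger_gap: 0.0614
grip_force: 66.1
```

```bash
cat > place.py <<'E'
from h import *
a=np.array([.706,-.066,.705])
import sys
t=tool(-5,15);peg=np.array([.5105,.1235,0])
# grasp point is ~65 mm from rim -> hold height .02+.065
show(((.46,.10,.24),t,.023),(peg+[0,0,.215],t,.023),(peg+[0,0,.088],t,.023))
c=imaging.read_camera("scene");np.savez("s2.npz",**c);cv2.imwrite("pics/s2.png",c["color"][100:384,150:512][:, :])
E
python3 place.py
```

```text
q [-1.01  0.05 -0.31  0.87  0.41 -0.84] tcp [ 0.4707 -0.3722  0.2681] F [ 0.8  0.6 -2.6]
row [ 44.8 469.3  12.5] [-0.006 -0.784 -0.003] rot deg 45.0 tcp [0.482 0.098 0.234]
row [ 15.7 497.5  58.2] [-0.006 -0.784 -0.003] rot deg 45.0 tcp [0.533 0.122 0.209]
row [ 79.3 497.7 168.1] [-0.006 -0.784 -0.003] rot deg 45.0 tcp [0.533 0.122 0.082]
```

Request:
apply_moves(rows=[{"xyz":[42,469,-32],"turn":[0,-0.784,0],"grip":0.6},{"xyz":[42,469,-32],"turn":[0,-0.784,0],"grip":0.6},{"xyz":[42,469,-32],"turn":[0,-0.784,0],"grip":0.6},{"xyz":[42,469,-32],"turn":[0,-0.784,0],"grip":0.6},{"xyz":[42,469,-32],"turn":[0,-0.784,0],"grip":0.6},{"xyz":[42,469,-32],"turn":[0,-0.784,0],"grip":0.6},{"xyz":[42,469,-32],"turn":[0,-0.784,0],"grip":0.6},{"xyz":[42,469,-32],"turn":[0,-0.784,0],"grip":0.6},{"xyz":[42,469,-32],"turn":[0,-0.784,0],"grip":0.6},{"xyz":[42,469,-32],"turn":[0,-0.784,0],"grip":0.6},{"xyz":[42,469,-32],"turn":[0,-0.784,0],"grip":0.6},{"xyz":[42,469,-32],"turn":[0,-0.784,0],"grip":0.6}])

```text
clock: 5.53
tcp_pos: [0.4574, -0.0094, 0.4245]
orientation: [0.591, 0.038, 0.805, -0.026]
wrist_force: [1.3, -0.0, -2.7]
finger_gap: 0.0613
grip_force: 69.2
```

Request:
apply_moves(rows=[{"xyz":[0,0,0],"turn":[0,0,0],"grip":0.6},{"xyz":[0,0,0],"turn":[0,0,0],"grip":0.6},{"xyz":[0,0,0],"turn":[0,0,0],"grip":0.6},{"xyz":[0,0,0],"turn":[0,0,0],"grip":0.6}])

```text
clock: 5.87
tcp_pos: [0.4575, -0.0112, 0.4239]
orientation: [0.591, 0.038, 0.805, -0.026]
wrist_force: [-0.3, -0.0, -2.3]
finger_gap: 0.0607
grip_force: 69.2
```

```bash
python3 place.py
python3 - <<'E'
from h import *
c=dict(np.load("s2.npz"));cv2.imwrite("pics/s2.png",cv2.resize(c["color"][20:260,60:380],(800,600)))
E
```

```text
q [-0.39 -0.86 -1.03  0.15  0.29 -0.09] tcp [ 0.4575 -0.0112  0.4239] F [-0.3 -0.  -2.3]
row [177.1 110.5  70.8] [-0.005 -0.043 -0.004] rot deg 2.0 tcp [0.482 0.098 0.234]
row [186.6 138.6 124.2] [-0.005 -0.043 -0.004] rot deg 2.0 tcp [0.533 0.122 0.209]
row [307.7 138.2 162.3] [-0.005 -0.043 -0.004] rot deg 2.0 tcp [0.533 0.122 0.082]
```

View pics/s2.png

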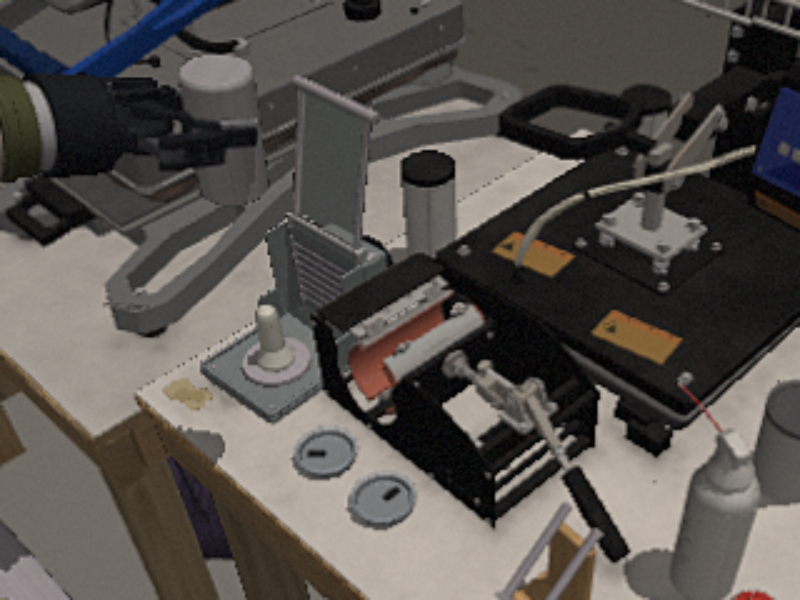

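The picture shows the tumbler held upright, mouth down, at (220,130). The arm stopped with joints 2 and 3 at their limits, because the low pitch folds it too far. I'll identify the kinematics from the recorded states and look for a reachable placing pose.

```bash
cat > kin.py <<'E'
import numpy as np
from scipy.optimize import least_squares
from scipy.spatial.transform import Rotation as R
lo=np.array([-2.76,-.86,-1.03,-2.2,-1.47,-3.14]);hi=np.array([2.76,1.69,1.26,2.34,1.5,3.14])
def fk(q,k):
    z0,L1,L2,off,d4,d5,u0,b,c=k
    f=q[2]-q[1]+b
    A=R.from_euler("z",q[0]);u=u0+L1*np.sin(q[1]+c)+L2*np.cos(f);w=z0+L1*np.cos(q[1]+c)+L2*np.sin(f)
    p=A.apply([u,off,w]);B=A*R.from_euler("y",q[1]-q[2]+q[3])
    p=p+d4*B.apply([1,0,0]);D=B*R.from_euler("z",q[4]);p=p+d5*D.apply([1,0,0])
    # tool: z along D.x ; y = left at j6=0 (sign fitted below), x = y cross z
    E=D*R.from_matrix(np.c_[[0,0,-1],[0,1,0],[1,0,0]])*R.from_euler("z",q[5])
    return p,E
S=[([1.08041,.31402,.04497,1.30361,0,1.43118],[.19735,.53952,.23039],None),
([1.08,.30,.24,1.5,0,1.43],[.1985,.5416,.3181],[.001,.174,.985,.004]),
([.04,.04,-.11,1.42,0,.14],[.4285,.0982,.3063],[0,.05,.999,0]),
([-1.13,-.03,-.42,.88,.44,-.96],[.4026,-.3674,.2501],[.258,.051,.965,-.014]),
([-1.,.18,-.6,.46,.4,-.83],[.4714,-.3628,.1047],[.258,.045,.965,-.010]),
([-1.01,.05,-.31,.87,.41,-.84],[.4707,-.3722,.2681],[.259,.045,.965,-.013]),
([-.39,-.86,-1.03,.15,.29,-.09],[.4575,-.0112,.4239],[.591,.038,.805,-.026])]
k=least_squares(lambda k:np.concatenate([fk(q,k)[0]-p for q,p,_ in S]),[.27,.55,.41,.08,.2,.25,0,0,0]).x
def ik(p,E,n=40,q0=None):
    best=None;rng=np.random.default_rng(0)
    for i in range(n):
        x0=q0 if (q0 is not None and i==0) else np.clip(np.array([np.arctan2(p[1],p[0]),.1,-.3,.8,0,0])+rng.normal(0,.5,6),lo+.01,hi-.01)
        s=least_squares(lambda q:np.r_[(fk(q,k)[0]-p)*10,(fk(q,k)[1].inv()*E).as_rotvec()],x0,bounds=(lo,hi))
        if best is None or s.cost<best.cost-1e-7: best=s
        if best.cost<1e-6: break
    return best.cost,best.x
E
python3 - <<'E'
from kin import *
from h import tool
print(k.round(3))
for q,p,o in S:
    a,E=fk(q,k);print((np.array(a)-p).round(4)*1000, None if o is None else (E.inv()*R.from_quat(np.r_[o[1:],o[0]])).as_rotvec().round(2))
peg=np.array([.5105,.1235,0])
for p in(15,17.5):
  for h in range(-90,100,15):
    r=[]
    for z in(.215,.088):
        t=tool(h,p);c,q=ik(peg+[0,0,z]+.023*t.as_matrix()[:,2],t,12);r.append((round(np.sqrt(2*c),3),q.round(2).tolist()))
    print(p,h,r)
E
```

```text
[ 0.238  0.53   0.411  0.08   0.152  0.301  0.003  0.122 -0.007]
[-0.5 -0.2  0.2] None
[-0.4 -0.3  0.3] [ 0.  0. -0.]
[-0.8 -0.7 -2.5] [0. 0. 0.]
[ 1.4 -0.5  4.1] [-0.01  0.    0.01]
[-3.5 -0.5 -1.2] [ 0.   -0.01 -0.01]
[ 0.9 -2.2 -0.3] [ 0.    0.   -0.01]
[ 0.7  2.7 -0.6] [ 0.01 -0.    0.  ]
15 -90 [(np.float64(0.0), [0.53, 0.91, 0.26, 2.0, -0.99, 2.72]), (np.float64(0.0), [0.53, 1.06, 0.22, 1.81, -0.99, 2.72])]
15 -75 [(np.float64(0.0), [0.58, 0.75, -0.0, 1.68, -1.16, 2.47]), (np.float64(0.0), [0.58, 0.91, -0.05, 1.46, -1.16, 2.47])]
15 -60 [(np.float64(0.0), [0.6, 0.49, -0.37, 1.0, -1.3, 1.86]), (np.float64(0.0), [0.6, 0.68, -0.45, 0.73, -1.3, 1.86])]
15 -45 [(np.float64(0.0), [0.59, 0.24, -0.87, -0.16, -1.25, 0.93]), (np.float64(0.0), [0.59, 0.56, -0.96, -0.57, -1.25, 0.93])]
15 -30 [(np.float64(0.104), [0.55, 0.16, -1.03, -0.49, -1.05, 0.61]), (np.float64(0.176), [0.57, 0.52, -1.03, -0.7, -1.12, 0.75])]
15 -15 [(np.float64(0.276), [0.48, 0.01, -1.03, -0.34, -0.81, 0.47]), (np.float64(0.383), [0.54, 0.41, -1.03, -0.58, -0.97, 0.64])]
15 0 [(np.float64(0.4), [0.28, -0.18, -1.03, -
[... 1853 characters left out ...]
4), [-0.2, 0.08, -1.03, -0.15, 0.53, -0.45])]
17.5 30 [(np.float64(0.269), [-0.37, -0.11, -1.03, -0.06, 0.89, -0.66]), (np.float64(0.392), [-0.43, 0.32, -1.03, -0.21, 1.05, -0.94])]
17.5 45 [(np.float64(0.091), [-0.45, 0.02, -1.03, -0.08, 1.14, -0.9]), (np.float64(0.174), [-0.47, 0.41, -1.03, -0.24, 1.19, -1.12])]
17.5 60 [(np.float64(0.0), [-0.48, 0.18, -0.8, 0.45, 1.26, -1.42]), (np.float64(0.0), [-0.48, 0.47, -0.92, 0.05, 1.26, -1.42])]
17.5 75 [(np.float64(0.0), [-0.47, 0.47, -0.42, 1.25, 1.21, -2.17]), (np.float64(0.0), [-0.47, 0.67, -0.49, 0.97, 1.21, -2.17])]
17.5 90 [(np.float64(0.0), [-0.42, 0.67, -0.15, 1.66, 1.06, -2.55]), (np.float64(0.0), [-0.42, 0.85, -0.2, 1.44, 1.06, -2.55])]
```

```bash
cat > chk.py <<'E'
from kin import *
from h import tool,cloud
from scipy.spatial.transform import Slerp
C=[dict(np.load(n)) for n in("top0.npz","scene0.npz")]
P=np.concatenate([cloud(c).reshape(-1,3) for c in C]);P=P[~np.isnan(P).any(1)]
P=P[(P[:,2]>.03)&(P[:,0]>.25)&(P[:,0]<1)&(abs(P[:,1])<.9)];P=P[::2]
tum=(np.linalg.norm(P[:,:2]-[.45,-.368],axis=1)<.1);P=P[~tum]
def seg(P,a,b):
    d=b-a;t=np.clip((P-a)@d/(d@d),0,1);return np.linalg.norm(P-a-t[:,None]*d,axis=1)
def clear(q):
    z0,L1,L2,off,d4,d5,u0,b,c=k;A=R.from_euler("z",q[0]);f=q[2]-q[1]+b
    e=A.apply([u0+L1*np.sin(q[1]+c),off,z0+L1*np.cos(q[1]+c)]);w=e+A.apply([L2*np.cos(f),0,L2*np.sin(f)])
    p,E=fk(q,k);z=E.as_matrix()[:,2];j5=p-d5*z;o=[]
    for a,b in((e,w),(w,j5),(j5,p-.075*z),(p-.075*z,p)):
        D=seg(P,a,b);i=D.argmin();o.append((round(float(D[i]),3),P[i].round(2).tolist()))
    return o,w.round(2),j5.round(2)
E
python3 - <<'E'
from chk import *
peg=np.array([.5105,.1235,0])
W=[((.46,-.01,.42),tool(-5,20)),((.48,.08,.36),tool(-20,55)),((.50,.13,.34),tool(-55,55)),((.51,.1235,.24),tool(-55,15)),((.5105,.1235,.088),tool(-55,15))]
q=np.array([-.39,-.8,-1.,.15,.29,-.09])
for (g0,t0),(g1,t1) in zip(W,W[1:]):
    S_=Slerp([0,1],R.concatenate([t0,t1]))
    for s in np.linspace(0,1,5):
        t=S_(s);g=np.array(g0)*(1-s)+np.array(g1)*s
        c,qn=ik(g+.023*t.as_matrix()[:,2],t,1,np.clip(q,lo+.001,hi-.001))
        if s in(0.,.5,1.): print(round(float(np.sqrt(2*c)),3),qn.round(2),abs(qn-q).max().round(2),*([clear(qn)] if s==1 else []))
        q=qn
E
```

```text
0.0 [-0.35 -0.76 -1.01  0.12  0.25 -0.09] 0.04
0.0 [-0.   -0.55 -0.76  0.45 -0.16  0.15] 0.17
0.0 [ 0.16 -0.27 -0.47  0.82 -0.28  0.43] 0.19 ([(0.51, [0.53, 0.41, 0.4]), (0.388, [0.53, 0.41, 0.4]), (0.219, [0.65, 0.1, 0.31]), (0.163, [0.65, 0.1, 0.31])], array([0.25, 0.12, 0.72]), array([0.33, 0.13, 0.59]))
0.0 [ 0.16 -0.27 -0.47  0.82 -0.28  0.43] 0.0
0.0 [ 0.31 -0.1  -0.34  0.96 -0.49  0.87] 0.22
0.0 [ 0.4   0.09 -0.15  1.19 -0.6   1.32] 0.22 ([(0.373, [0.54, 0.43, 0.43]), (0.255, [0.53, 0.41, 0.4]), (0.179, [0.65, 0.15, 0.31]), (0.144, [0.65, 0.14, 0.29])], array([0.39, 0.25, 0.72]), array([0.41, 0.26, 0.57]))
0.0 [ 0.4   0.09 -0.15  1.19 -0.6   1.32] 0.0
0.0 [ 0.53  0.17 -0.36  0.93 -0.96  1.43] 0.18
0.0 [ 0.6   0.34 -0.51  0.69 -1.31  1.54] 0.18 ([(0.192, [0.46, 0.39, 0.31]), (0.108, [0.45, 0.39, 0.3]), (0.081, [0.49, 0.29, 0.26]), (0.109, [0.62, 0.12, 0.19])], array([0.35, 0.34, 0.46]), array([0.36, 0.34, 0.31]))
0.0 [ 0.6   0.34 -0.51  0.69 -1.31  1.54] 0.0
0.0 [ 0.6   0.46 -0.58  0.5  -1.31  1.54] 0.09
0.0 [ 0.6   0.6  -0.63  0.32 -1.31  1.54] 0.09 ([(0.112, [0.45, 0.39, 0.3]), (0.111, [0.45, 0.39, 0.3]), (0.04, [0.5, 0.13, 0.1]), (0.002, [0.52, 0.11, 0.08])], array([0.35, 0.34, 0.31]), array([0.36, 0.34, 0.16]))
```

```bash
cat > w.py <<'E'
from h import *
import sys,ast
show(*[((x,y,z),tool(h,p),.023) for x,y,z,h,p in ast.literal_eval(sys.argv[1])])
E
python3 w.py "[(.48,.08,.36,-20,55)]"
```

```text
q [-0.39 -0.86 -1.03  0.15  0.29 -0.09] tcp [ 0.4575 -0.0119  0.4239] F [ 0.5 -0.5 -2.4]
row [71.2 90.1 50.2] [0.21  0.651 0.151] rot deg 40.0 tcp [0.492 0.075 0.341]
```

Request:
apply_moves(rows=[{"xyz":[35,45,25],"turn":[0.1,0.32,0.08],"grip":0.6},{"xyz":[71,90,50],"turn":[0.21,0.65,0.15],"grip":0.6},{"xyz":[71,90,50],"turn":[0.21,0.65,0.15],"grip":0.6},{"xyz":[71,90,50],"turn":[0.21,0.65,0.15],"grip":0.6},{"xyz":[71,90,50],"turn":[0.21,0.65,0.15],"grip":0.6},{"xyz":[71,90,50],"turn":[0.21,0.65,0.15],"grip":0.6},{"xyz":[71,90,50],"turn":[0.21,0.65,0.15],"grip":0.6},{"xyz":[71,90,50],"turn":[0.21,0.65,0.15],"grip":0.6},{"xyz":[71,90,50],"turn":[0.21,0.65,0.15],"grip":0.6},{"xyz":[71,90,50],"turn":[0.21,0.65,0.15],"grip":0.6}])

```text
clock: 6.75
tcp_pos: [0.4913, 0.0755, 0.3404]
orientation: [0.297, 0.165, 0.939, -0.053]
wrist_force: [-0.8, -0.0, -3.7]
finger_gap: 0.061
grip_force: 69.1
```

```bash
python3 w.py "[(.48,.08,.36,-20,55),(.50,.13,.34,-50,55)]"
```

```text
q [ 0.16 -0.27 -0.47  0.82 -0.28  0.43] tcp [0.4913 0.0755 0.3404] F [-0.8 -0.  -3.7]
row [-1.3  0.4 -0. ] [0.    0.001 0.002] rot deg 0.0 tcp [0.492 0.075 0.341]
row [10.1 47.6 16.3] [0.301 0.002 0.431] rot deg 30.0 tcp [0.508 0.12  0.321]
```

Request:
apply_moves(rows=[{"xyz":[10,47,16],"turn":[0.301,0.002,0.431],"grip":0.6},{"xyz":[10,47,16],"turn":[0.301,0.002,0.431],"grip":0.6},{"xyz":[10,47,16],"turn":[0.301,0.002,0.431],"grip":0.6},{"xyz":[10,47,16],"turn":[0.301,0.002,0.431],"grip":0.6},{"xyz":[10,47,16],"turn":[0.301,0.002,0.431],"grip":0.6},{"xyz":[10,47,16],"turn":[0.301,0.002,0.431],"grip":0.6},{"xyz":[10,47,16],"turn":[0.301,0.002,0.431],"grip":0.6},{"xyz":[10,47,16],"turn":[0.301,0.002,0.431],"grip":0.6}])

```text
clock: 7.42
tcp_pos: [0.5082, 0.1207, 0.3236]
orientation: [0.273, 0.402, 0.865, -0.126]
wrist_force: [-0.3, 0.1, -2.2]
finger_gap: 0.0608
grip_force: 69.1
```

```bash
python3 w.py "[(.51,.123,.24,-50,15)]"
```

```text
q [ 0.4   0.04 -0.2   1.12 -0.58  1.2 ] tcp [0.5082 0.1207 0.3236] F [-0.3  0.1 -2.2]
row [33.7  2.6 85.7] [ 0.005 -0.697  0.001] rot deg 40.0 tcp [0.524 0.106 0.234]
```

Request:
apply_moves(rows=[{"xyz":[6,0,14],"turn":[0,-0.116,0],"grip":0.6},{"xyz":[12,1,28],"turn":[0,-0.232,0],"grip":0.6},{"xyz":[17,1,42],"turn":[0,-0.348,0],"grip":0.6},{"xyz":[23,2,56],"turn":[0,-0.464,0],"grip":0.6},{"xyz":[28,2,70],"turn":[0.003,-0.58,0],"grip":0.6},{"xyz":[34,3,86],"turn":[0.005,-0.697,0],"grip":0.6},{"xyz":[34,3,86],"turn":[0.005,-0.697,0],"grip":0.6},{"xyz":[34,3,86],"turn":[0.005,-0.697,0],"grip":0.6},{"xyz":[34,3,86],"turn":[0.005,-0.697,0],"grip":0.6},{"xyz":[34,3,86],"turn":[0.005,-0.697,0],"grip":0.6},{"xyz":[34,3,86],"turn":[0.005,-0.697,0],"grip":0.6}])

```text
clock: 8.33
tcp_pos: [0.526, 0.1073, 0.2361]
orientation: [0.552, 0.337, 0.719, -0.257]
wrist_force: [0.4, -0.1, -1.7]
finger_gap: 0.0609
grip_force: 69.2
```

```bash
cat > tum.py <<'E'
from h import *
from scipy.optimize import least_squares
import sys
p0,R0,_=T();g=p0-.023*R0.as_matrix()[:,2]
Ps=[]
for n in("scene","top"):
    c=imaging.read_camera(n);np.savez(n+"3.npz",**c);P=cloud(c).reshape(-1,3);P=P[~np.isnan(P).any(1)]
    cl=c["color"].reshape(-1,3)[~np.isnan(cloud(c).reshape(-1,3)).any(1)]
    P=P[(np.linalg.norm(P-g,axis=1)<.085)&(cl.max(1)>70)];Ps.append(P)
    print(n,len(P))
Q=np.concatenate(Ps)
def res(x,Q=Q):
    a=np.array([x[2],x[3],1]);a/=np.linalg.norm(a);return np.linalg.norm(np.cross(Q-[x[0],x[1],g[2]],a),axis=1)-.031
s=least_squares(res,[g[0],g[1],0,0],loss="cauchy",f_scale=.002)
a=np.array([s.x[2],s.x[3],1]);a/=np.linalg.norm(a);al=(Q-[s.x[0],s.x[1],g[2]])@a
ok=abs(s.fun)<.003
top=(Q[:,2]>g[2]+.02)&(s.fun<-.004)
print("g",g.round(4),"axis pt at g height",s.x.round(4),ok.sum(),"al",np.percentile(al[ok],[.5,2,98,99.5]).round(4)+0,"bottom face",np.median(al[top]),top.sum())
E
python3 tum.py; python3 w.py "[(.51,.123,.24,-50,15)]"
python3 - <<'E'
import cv2,numpy as np
a=np.load("scene3.npz")["color"][20:200,60:300];cv2.imwrite("pics/s3.png",cv2.resize(a,(800,600)))
E
```

```text
scene 816
top 900
g [0.5118 0.1243 0.242 ] axis pt at g height [ 0.5126  0.1236 -0.0118 -0.0156] 779 al [-0.0666 -0.0631  0.0428  0.0441] bottom face 0.042545192613557756 609
q [ 0.6   0.24 -0.67  0.31 -1.29  1.21] tcp [0.526  0.1074 0.2357] F [-0.6 -0.2 -2.5]
row [ 1.6 -2.2  0.4] [-0.001 -0.    -0.003] rot deg 0.0 tcp [0.524 0.106 0.234]
```

View pics/s3.png

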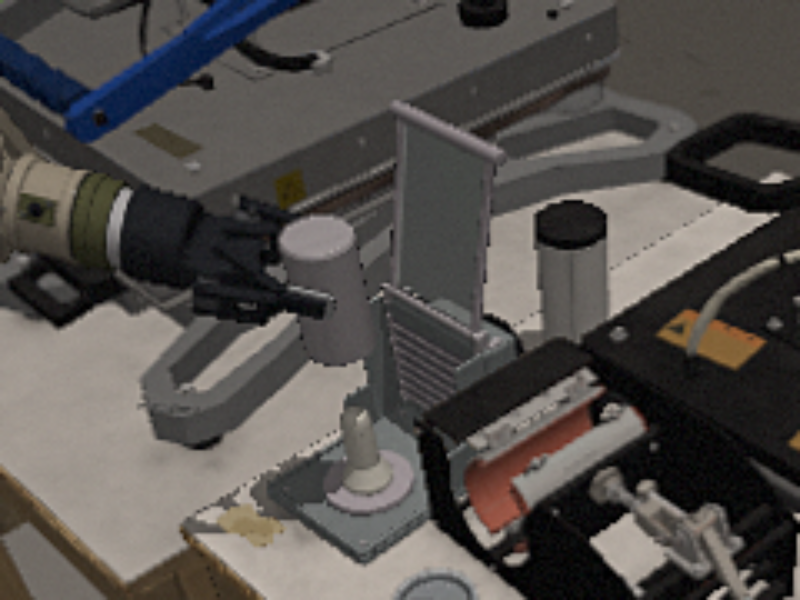

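The tumbler hangs upright above the peg, its body at (325,290) and the peg at (360,450). The fit puts the rim about 67 mm below the grasp, with a lean of about 1°. I'll correct the lean and lower it over the peg.

```bash
cat > low.py <<'E'
from h import *
import sys
# args: current axis point (x,y) at grasp height, tilt (ax,ay), list of drops mm
ax,ay,tx,ty=map(float,sys.argv[1:5]);drops=[float(v) for v in sys.argv[5:]]
p0,R0,_=T();g=p0-.023*R0.as_matrix()[:,2];piv=np.array([ax,ay,g[2]])
C=R.from_rotvec([ty,-tx,0])
for d in drops:
    tgt=np.array([.5103,.1234,g[2]-d/1000]);p=C.apply(p0-piv)+tgt
    x,t=rel(p,C*R0);print(d,x.round(1),t.round(3))
E
python3 low.py .5126 .1236 -.0118 -.0156 0 60 95 154
```

```text
0.0 [ 0.2 -2.  -1.3] [ 0.005 -0.004 -0.018]
60.0 [58.2 -2.1 14.3] [ 0.005 -0.004 -0.018]
95.0 [92.  -2.2 23.3] [ 0.005 -0.004 -0.018]
154.0 [149.   -2.4  38.6] [ 0.005 -0.004 -0.018]
```

Request:
apply_moves(rows=[{"xyz":[0,-2,-1],"turn":[0.005,-0.004,-0.018],"grip":0.6},{"xyz":[20,-2,4],"turn":[0.005,-0.004,-0.018],"grip":0.6},{"xyz":[40,-2,9],"turn":[0.005,-0.004,-0.018],"grip":0.6},{"xyz":[58,-2,14],"turn":[0.005,-0.004,-0.018],"grip":0.6},{"xyz":[75,-2,19],"turn":[0.005,-0.004,-0.018],"grip":0.6},{"xyz":[92,-2,23],"turn":[0.005,-0.004,-0.018],"grip":0.6},{"xyz":[92,-2,23],"turn":[0.005,-0.004,-0.018],"grip":0.6},{"xyz":[92,-2,23],"turn":[0.005,-0.004,-0.018],"grip":0.6},{"xyz":[92,-2,23],"turn":[0.005,-0.004,-0.018],"grip":0.6},{"xyz":[92,-2,23],"turn":[0.005,-0.004,-0.018],"grip":0.6}])

```text
clock: 9.27
tcp_pos: [0.5233, 0.1076, 0.1405]
orientation: [0.55, 0.33, 0.72, -0.265]
wrist_force: [-0.0, -0.4, -2.1]
finger_gap: 0.061
grip_force: 69.2
```

```bash
python3 tum.py
```

```text
scene 731
top 743
g [0.5091 0.1247 0.1464] axis pt at g height [ 0.51    0.1241 -0.0011 -0.0014] 699 al [-0.0661 -0.0639  0.0441  0.0453] bottom face 0.04272492506398515 528
```

Request:
apply_moves(rows=[{"xyz":[10,-0.5,2.6],"turn":[0,0,0],"grip":0.6},{"xyz":[20,-0.5,5.2],"turn":[0,0,0],"grip":0.6},{"xyz":[29,-0.5,7.8],"turn":[0,0,0],"grip":0.6},{"xyz":[37,-0.5,10],"turn":[0,0,0],"grip":0.6},{"xyz":[43,-0.5,11.5],"turn":[0,0,0],"grip":0.6},{"xyz":[48,-0.5,12.9],"turn":[0,0,0],"grip":0.6},{"xyz":[51,-0.5,13.7],"turn":[0,0,0],"grip":0.6},{"xyz":[53,-0.5,14.2],"turn":[0,0,0],"grip":0.6},{"xyz":[53,-0.5,14.2],"turn":[0,0,0],"grip":0.6}])

```text
clock: 10.12
tcp_pos: [0.5219, 0.1063, 0.0842]
orientation: [0.55, 0.33, 0.72, -0.265]
wrist_force: [1.5, 1.4, -3.1]
finger_gap: 0.0612
grip_force: 69.2
```

Request:
apply_moves(rows=[{"xyz":[1,0,0.3],"turn":[0,0,0],"grip":0.6},{"xyz":[2,0,0.5],"turn":[0,0,0],"grip":0.6},{"xyz":[3,0,0.8],"turn":[0,0,0],"grip":0.6},{"xyz":[3,0,0.8],"turn":[0,0,0],"grip":0.6},{"xyz":[3,0,0.8],"turn":[0,0,0],"grip":0.6}])

```text
clock: 10.53
tcp_pos: [0.5219, 0.1062, 0.0819]
orientation: [0.55, 0.33, 0.72, -0.265]
wrist_force: [1.5, 1.1, 1.8]
finger_gap: 0.0611
grip_force: 69.5
```

Request:
apply_moves(rows=[{"xyz":[1,0,0.3],"turn":[0,0,0],"grip":0.6},{"xyz":[2,0,0.5],"turn":[0,0,0],"grip":0.6},{"xyz":[2,0,0.5],"turn":[0,0,0],"grip":0.6}])

```text
clock: 10.78
tcp_pos: [0.5219, 0.1061, 0.0819]
orientation: [0.552, 0.33, 0.718, -0.266]
wrist_force: [-3.2, 3.7, 11.8]
finger_gap: 0.0608
grip_force: 69.9
```

```bash
python3 tum.py
```

```text
scene 832
top 888
g [0.5077 0.1233 0.0876] axis pt at g height [ 0.5087  0.1228 -0.0079  0.025 ] 713 al [-0.0724 -0.07    0.0436  0.0447] bottom face 0.042866980480873174 479
```

Request:
apply_moves(rows=[{"xyz":[-2,0,-0.5],"turn":[0,0,0],"grip":0.6},{"xyz":[-2,0,-0.5],"turn":[0,0,0],"grip":0.76},{"xyz":[-2,0,-0.5],"turn":[0,0,0],"grip":0.8},{"xyz":[-2,0,-0.5],"turn":[0,0,0],"grip":0.86},{"xyz":[-2,0,-0.5],"turn":[0,0,0],"grip":0.9},{"xyz":[-2,0,-0.5],"turn":[0,0,0],"grip":0.9}])

```text
clock: 11.38
tcp_pos: [0.5212, 0.1056, 0.0808]
orientation: [0.549, 0.329, 0.721, -0.266]
wrist_force: [-0.2, 0.4, -0.1]
finger_gap: 0.0769
grip_force: 0.0
```

```bash
python3 tum.py
```

```text
scene 849
top 905
g [0.507  0.1227 0.0867] axis pt at g height [0.5088 0.1233 0.0019 0.0298] 711 al [-0.0714 -0.069   0.044   0.0453] bottom face 0.043777837475032146 481
```

Run:
```python
from chk import *
from h import T
p,E,s=T();q=np.array(s["joint_pos"]);z=E.as_matrix()[:,2]
for d in(.03,.06,.09):
    c,q=ik(p-d*z,E,1,q);print(d,round(float(np.sqrt(2*c)),3),q.round(2),clear(q))
# bar grasp at successive visor angles: tool z from bar to hinge, y perpendicular (roll +-90), grasp .019
yaw=np.radians(2.5);st=R.from_euler("z",yaw);hinge=np.array([.5103,.1234,.152])+st.apply([.105,0,0]);print("hinge",hinge)
for roll in(90,-90):
  for yoff in(0,):
    q=None
    for an in(1.83,1.6,1.2,.785):
      for dp in(0,-10,-20):
        u=st.apply([-np.cos(an),0,np.sin(an)]);bar=hinge+.165*u+st.apply([0,yoff,0])
        t=tool(2.5,np.degrees(an)+dp,roll);c,qq=ik(bar+.019*t.as_matrix()[:,2],t,15);print(roll,an,dp,round(float(np.sqrt(2*c)),3),qq.round(2),clear(qq)[0][:2])
```

```text
0.03 0.0 [ 0.67  0.56 -0.7   0.21 -1.31  1.45] ([(0.155, [0.45, 0.39, 0.3]), (0.151, [0.45, 0.39, 0.3]), (0.071, [0.5, 0.13, 0.1]), (0.007, [0.5, 0.13, 0.08])], array([0.31, 0.34, 0.32]), array([0.32, 0.35, 0.17]))
0.06 0.0 [ 0.73  0.59 -0.6   0.53 -1.31  1.69] ([(0.14, [0.45, 0.39, 0.3]), (0.139, [0.45, 0.39, 0.3]), (0.1, [0.5, 0.13, 0.1]), (0.027, [0.5, 0.13, 0.1])], array([0.31, 0.39, 0.32]), array([0.3 , 0.37, 0.17]))
0.09 0.0 [ 0.79  0.63 -0.5   0.8  -1.3   1.92] ([(0.143, [0.45, 0.39, 0.3]), (0.143, [0.45, 0.39, 0.3]), (0.113, [0.48, 0.29, 0.2]), (0.056, [0.5, 0.13, 0.1])], array([0.32, 0.43, 0.32]), array([0.28, 0.4 , 0.18]))
hinge [0.61520006 0.12798004 0.152     ]
90 1.83 0 0.0 [0.07 0.81 1.   2.02 0.01 1.6 ] [(0.351, [0.9, 0.03, 0.42]), (0.256, [0.9, 0.03, 0.42])]
90 1.83 -10 0.0 [0.07 0.59 0.63 1.69 0.   1.6 ] [(0.395, [0.9, 0.03, 0.42]), (0.272, [0.66, 0.13, 0.32])]
90 1.83 -20 0.0 [ 0.08  0.42  0.35  1.41 -0.    1.6 ] [(0.425, [0.66, 0.15, 0.32]), (0.273, [0.66, 0.15, 0.32])]
90 1.6 0 0.0 [0.08 0.45 0.41 1.56 0.   1.6 ] [(0.431, [0.66, 0.15, 0.32]), (0.28, [0.66, 0.15, 0
[... 1549 characters left out ...]
92, [0.66, 0.15, 0.32])]
-90 1.2 0 0.0 [ 0.09  0.   -0.26  0.94 -0.02 -1.53] [(0.444, [0.55, 0.42, 0.42]), (0.32, [0.65, 0.12, 0.32])]
-90 1.2 -10 0.0 [ 0.09 -0.11 -0.45  0.69 -0.03 -1.53] [(0.453, [0.53, 0.41, 0.4]), (0.334, [0.65, 0.12, 0.32])]
-90 1.2 -20 0.0 [ 0.1  -0.21 -0.64  0.42 -0.04 -1.53] [(0.461, [0.53, 0.41, 0.4]), (0.335, [0.49, 0.29, 0.26])]
-90 0.785 0 0.0 [ 0.11 -0.33 -0.86  0.26 -0.05 -1.52] [(0.473, [0.46, 0.39, 0.31]), (0.334, [0.49, 0.3, 0.26])]
-90 0.785 -10 0.012 [ 0.12 -0.38 -1.03 -0.03 -0.06 -1.53] [(0.472, [0.48, 0.3, 0.26]), (0.332, [0.49, 0.29, 0.26])]
-90 0.785 -20 0.173 [ 0.15 -0.37 -1.03 -0.05 -0.12 -1.51] [(0.47, [0.48, 0.3, 0.26]), (0.328, [0.48, 0.3, 0.26])]
```

Request:
apply_moves(rows=[{"xyz":[0,0,-8],"turn":[0,0,0],"grip":0.9},{"xyz":[0,0,-18],"turn":[0,0,0],"grip":0.9},{"xyz":[0,0,-30],"turn":[0,0,0],"grip":0.9},{"xyz":[0,0,-45],"turn":[0,0,0],"grip":0.9},{"xyz":[0,0,-60],"turn":[0,0,0],"grip":0.9},{"xyz":[0,0,-75],"turn":[0,0,0],"grip":0.9},{"xyz":[0,0,-85],"turn":[0,0,0],"grip":0.9},{"xyz":[0,0,-85],"turn":[0,0,0],"grip":0.9},{"xyz":[0,0,-85],"turn":[0,0,0],"grip":0.9},{"xyz":[0,0,-85],"turn":[0,0,0],"grip":0.9}])

```text
clock: 12.32
tcp_pos: [0.4691, 0.1689, 0.1025]
orientation: [0.55, 0.33, 0.72, -0.265]
wrist_force: [-0.4, 0.8, 1.2]
finger_gap: 0.0768
grip_force: 0.0
```

Run:
```python
from chk import *
from h import *
p,E,s=T();q=np.array(s["joint_pos"]);print(p.round(3),q.round(2),s["wrist_force"].round(1))
yaw=np.radians(2.5);st=R.from_euler("z",yaw);hinge=np.array([.5103,.1234,.152])+st.apply([.105,0,0])
u=st.apply([-np.cos(1.83),0,np.sin(1.83)]);bar=hinge+.165*u
# waypoints TCP
W=[(p,E),(p+[0,0,.15],E),(np.array([.47,.15,.42]),tool(-25,50,45)),(bar-[.06,0,0]+[0,0,.10],tool(2.5,95,90)),(bar-.06*u*-1,tool(2.5,104.9,90)),(bar-.019*u,tool(2.5,104.9,90))]
for (g0,t0),(g1,t1) in zip(W,W[1:]):
    S_=Slerp([0,1],R.concatenate([t0,t1]))
    for f in np.linspace(.25,1,4):
        t=S_(f);g=g0*(1-f)+g1*f;c,qn=ik(g,t,1,np.clip(q,lo+.001,hi-.001));D=clear(qn)[0]
        print(f,round(float(np.sqrt(2*c)),3),qn.round(2),abs(qn-q).max().round(2),[d[0] for d in D]);q=qn
    print("rel",*[v.round(3) for v in (t0.inv().apply(g1-g0)*1000,(t0.inv()*t1).as_rotvec())],"tcp",g1.round(3))
c=imaging.read_camera("scene");cv2.imwrite("pics/s4.png",cv2.resize(c["color"][20:200,60:300],(800,600)));np.savez("s4.npz",**c)
```

```text
[0.469 0.169 0.102] [ 0.78  0.61 -0.52  0.76 -1.3   1.88] [-0.4  0.8  1.2]
0.25 0.0 [ 0.78  0.56 -0.5   0.84 -1.3   1.88] 0.08 [0.151, 0.148, 0.094, 0.063]
0.5 0.0 [ 0.78  0.5  -0.47  0.92 -1.3   1.88] 0.08 [0.169, 0.155, 0.086, 0.088]
0.75 0.0 [ 0.78  0.44 -0.44  1.01 -1.3   1.88] 0.09 [0.191, 0.163, 0.088, 0.089]
1.0 0.0 [ 0.78  0.39 -0.4   1.09 -1.3   1.88] 0.09 [0.213, 0.171, 0.094, 0.094]
rel [-145.003   -2.943  -38.28 ] [0. 0. 0.] tcp [0.469 0.169 0.252]
0.25 0.0 [ 0.73  0.18 -0.42  0.97 -1.14  1.69] 0.22 [0.294, 0.206, 0.122, 0.121]
0.5 0.0 [ 0.67  0.01 -0.39  0.96 -0.96  1.61] 0.18 [0.376, 0.265, 0.164, 0.153]
0.75 0.0 [ 0.57 -0.12 -0.34  0.98 -0.75  1.57] 0.2 [0.453, 0.323, 0.211, 0.181]
1.0 0.0 [ 0.45 -0.22 -0.27  1.03 -0.52  1.54] 0.23 [0.525, 0.385, 0.259, 0.208]
rel [-165.569  -14.766  -28.152] [-0.128  0.709  0.53 ] tcp [0.47 0.15 0.42]
0.25 0.0 [ 0.34 -0.07 -0.05  1.23 -0.37  1.57] 0.22 [0.508, 0.371, 0.246, 0.18]
0.5 0.0 [ 0.24  0.1   0.19  1.44 -0.23  1.59] 0.24 [0.502, 0.371, 0.218, 0.154]
0.75 0.0 [ 0.15  0.3   0.47  1.67 -0.11  1.6 ] 0.28 [0.505, 0.383, 0.193, 0.1
[... 195 characters left out ...]
5 [0.446, 0.378, 0.158, 0.091]
0.5 0.0 [0.08 0.79 1.23 2.19 0.01 1.6 ] 0.25 [0.402, 0.354, 0.145, 0.075]
0.75 0.061 [0.07 0.81 1.26 2.18 0.01 1.6 ] 0.03 [0.39, 0.337, 0.133, 0.059]
1.0 0.127 [0.07 0.83 1.26 2.14 0.02 1.59] 0.03 [0.381, 0.322, 0.122, 0.047]
rel [-2.617 78.696 35.28 ] [ 0.173  0.    -0.   ] tcp [0.673 0.13  0.369]
0.25 0.079 [0.07 0.86 1.26 2.16 0.01 1.6 ] 0.03 [0.364, 0.302, 0.104, 0.029]
0.5 0.032 [0.07 0.89 1.26 2.17 0.01 1.6 ] 0.03 [0.346, 0.282, 0.085, 0.011]
0.75 0.0 [0.07 0.88 1.18 2.13 0.01 1.6 ] 0.08 [0.343, 0.265, 0.066, 0.002]
1.0 0.0 [0.07 0.81 1.   2.02 0.01 1.6 ] 0.17 [0.351, 0.256, 0.046, 0.001]
rel [-0.0e+00  6.7e-02  7.9e+01] [0. 0. 0.] tcp [0.653 0.13  0.293]
```

View pics/s4.png

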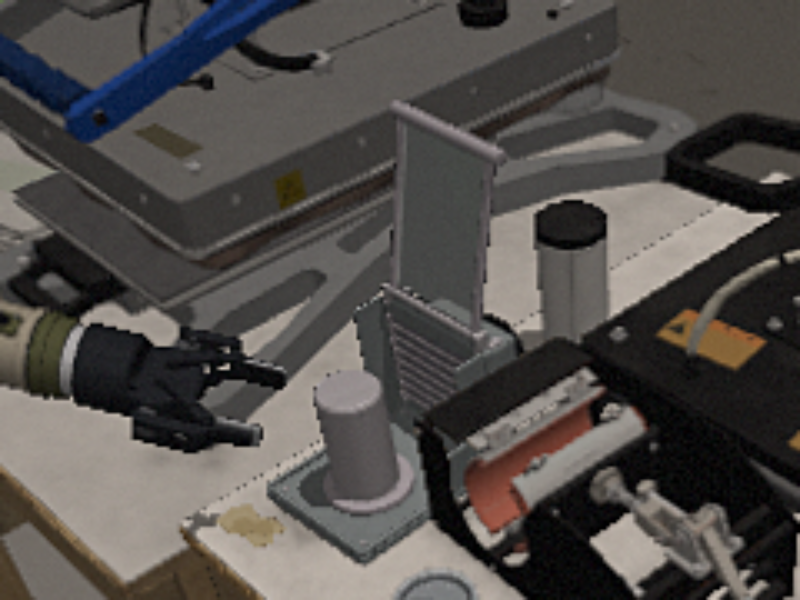

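The tumbler stands seated on the round plate at (355,440), the gripper is clear of it at (200,390), and the visor still leans back with its bar between (395,105) and (500,155). Next is the bar.

Request:
apply_moves(rows=[{"xyz":[-40,-1,-10],"turn":[0,0,0],"grip":1},{"xyz":[-80,-2,-20],"turn":[0,0,0],"grip":1},{"xyz":[-120,-2,-30],"turn":[0,0,0],"grip":1},{"xyz":[-145,-3,-38],"turn":[0,0,0],"grip":1},{"xyz":[-175,-6,-44],"turn":[-0.015,0.09,0.065],"grip":1},{"xyz":[-205,-8,-49],"turn":[-0.03,0.18,0.13],"grip":1},{"xyz":[-235,-10,-54],"turn":[-0.05,0.28,0.21],"grip":1},{"xyz":[-265,-13,-59],"turn":[-0.067,0.37,0.277],"grip":1},{"xyz":[-295,-16,-63],"turn":[-0.083,0.46,0.345],"grip":1},{"xyz":[-311,-18,-66],"turn":[-0.1,0.55,0.41],"grip":1},{"xyz":[-311,-18,-66],"turn":[-0.115,0.64,0.48],"grip":1},{"xyz":[-311,-18,-66],"turn":[-0.128,0.709,0.53],"grip":1}])

```text
clock: 13.37
tcp_pos: [0.4706, 0.1491, 0.4244]
orientation: [0.338, 0.54, 0.768, 0.064]
wrist_force: [1.2, -0.1, -0.8]
finger_gap: 0.0849
grip_force: 0.0
```

Request:
apply_moves(rows=[{"xyz":[0,0,0],"turn":[0,0,0],"grip":1},{"xyz":[0,0,0],"turn":[0,0,0],"grip":1},{"xyz":[0,0,0],"turn":[0,0,0],"grip":1}])

```text
clock: 13.62
tcp_pos: [0.4698, 0.1489, 0.4196]
orientation: [0.337, 0.539, 0.77, 0.058]
wrist_force: [-0.6, 0.3, 0.5]
finger_gap: 0.0855
grip_force: 0.0
```

```bash
cat > v.py <<'E'
from kin import *
from h import *
st=R.from_euler("z",np.radians(2.5));hinge=np.array([.5103,.1234,.152])+st.apply([.105,0,0])
def pose(an,pitch,back=.019):
    u=st.apply([-np.cos(an),0,np.sin(an)]);bar=hinge+.165*u;t=tool(2.5,pitch,90);return bar+back*t.as_matrix()[:,2],t
E
python3 - <<'E'
from v import *
p,E,s=T();q=np.array(s["joint_pos"]);print(p.round(3),q.round(2))
b,t=pose(1.83,95);b2,t2=pose(1.83,100)
for g,tt in((b+[-.03,0,.11],t),(b+[0,0,.07],t),(b,t),(b2,t2)):
    c,q=ik(g,tt,1,q);print(round(float(np.sqrt(2*c)),3),q.round(2));x,r=rel(g,tt);print("row",x.round(1),r.round(3),"tcp",g.round(3))
E
```

```text
[0.47  0.149 0.42 ] [ 0.45 -0.22 -0.27  1.03 -0.52  1.54]
0.0 [0.08 0.61 0.94 1.99 0.   1.6 ]
row [-38.9 107.7 109. ] [0.649 0.432 0.276] tcp [0.626 0.13  0.403]
0.0 [0.07 0.65 0.91 1.91 0.   1.6 ]
row [-26.4 113.3 157.1] [0.649 0.432 0.276] tcp [0.656 0.13  0.363]
0.0 [0.07 0.6  0.63 1.69 0.   1.6 ]
row [  5.6  81.7 210.7] [0.649 0.432 0.276] tcp [0.656 0.13  0.293]
0.0 [0.07 0.7  0.8  1.85 0.01 1.6 ]
row [  5.8  80.4 209.6] [0.734 0.446 0.259] tcp [0.654 0.13  0.293]
```

Request:
apply_moves(rows=[{"xyz":[-6,15,15],"turn":[0.093,0.062,0.04],"grip":1},{"xyz":[-11,31,31],"turn":[0.186,0.124,0.08],"grip":1},{"xyz":[-17,46,46],"turn":[0.279,0.186,0.12],"grip":1},{"xyz":[-22,61,62],"turn":[0.372,0.248,0.16],"grip":1},{"xyz":[-28,77,78],"turn":[0.465,0.31,0.2],"grip":1},{"xyz":[-33,92,93],"turn":[0.557,0.37,0.238],"grip":1},{"xyz":[-39,108,109],"turn":[0.649,0.432,0.276],"grip":1},{"xyz":[-39,108,109],"turn":[0.649,0.432,0.276],"grip":1},{"xyz":[-39,108,109],"turn":[0.649,0.432,0.276],"grip":1},{"xyz":[-39,108,109],"turn":[0.649,0.432,0.276],"grip":1},{"xyz":[-39,108,109],"turn":[0.649,0.432,0.276],"grip":1}])

```text
clock: 14.53
tcp_pos: [0.6261, 0.1317, 0.4028]
orientation: [-0.031, 0.69, 0.723, -0.031]
wrist_force: [0.1, 0.4, 1.1]
finger_gap: 0.0854
grip_force: 0.0
```

Run:
```python
from v import *
print(T()[0].round(4))
b,t=pose(1.83,95);b2,t2=pose(1.83,100)
for g,tt in((b+[0,0,.07],t),(b,t),(b2,t2)):
    x,r=rel(g,tt);print("row",x.round(1),r.round(3),"tcp",g.round(3))
c=imaging.read_camera("wrist");np.savez("w5.npz",**c);cv2.imwrite("pics/w5.png",cv2.resize(c["color"],(768,576)))
```

```text
[0.6261 0.1317 0.4028]
row [-3.4 33.  37.4] [-0.001 -0.001  0.004] tcp [0.656 0.13  0.363]
row [ -3.5  39.2 107.2] [-0.001 -0.001  0.004] tcp [0.656 0.13  0.293]
row [ -3.5  37.5 107.1] [ 0.087 -0.001  0.004] tcp [0.654 0.13  0.293]
```

View pics/w5.png

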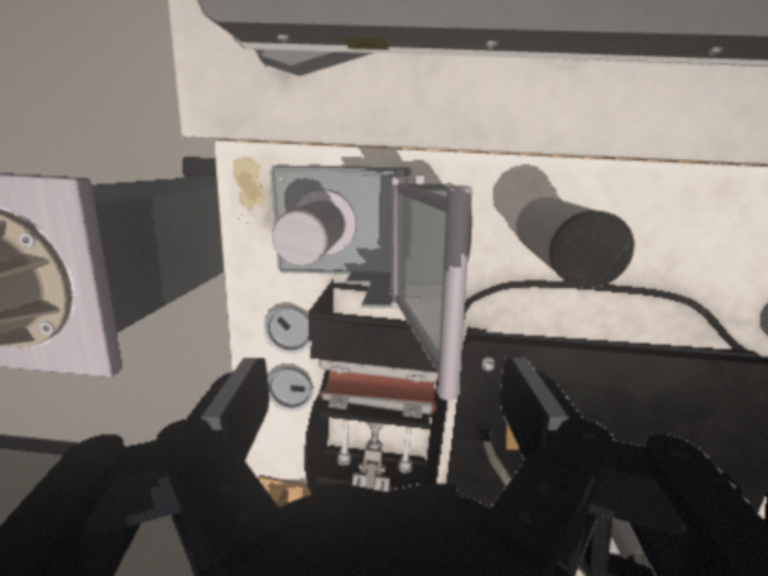

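The wrist view shows the visor bar running from (457,187) to (450,397), between the fingers at about 235 and 535. The tumbler stands on the plate at (310,230).

Run:
```python
from v import *
c=dict(np.load("w5.npz"));P=cloud(c)[120:270,285:325].reshape(-1,3);P=P[(P[:,2]>.305)&(P[:,2]<.335)]
print(len(P),P.min(0).round(4),P.max(0).round(4),"line x(y)",np.polyfit(P[:,1]-.13,P[:,0],1),"z",np.percentile(P[:,2],[5,50,95]), "x",np.percentile(P[:,0],[2,50,98]))
from scipy.optimize import least_squares
s=least_squares(lambda x:np.hypot(P[:,0]-x[0]-x[2]*(P[:,1]-.13),P[:,2]-x[1])-.007,[.657,.311,-.045],loss="soft_l1",f_scale=.001);print(s.x,np.median(abs(s.fun)))
```

```text
2180 [0.6511 0.0624 0.3075] [0.6706 0.1961 0.3188] line x(y) [-0.04598024  0.66030059] z [0.31234417 0.31592683 0.31759463] x [0.65227486 0.65997351 0.66835084]
[ 0.66074329  0.31000034 -0.04575763] 0.0003217693425472232
```

Request:
apply_moves(rows=[{"xyz":[-2,18,18],"turn":[0,0,0.004],"grip":1},{"xyz":[-3,36,37],"turn":[0,0,0.004],"grip":1},{"xyz":[-3,38,55],"turn":[0,0,0.004],"grip":1},{"xyz":[-3,40,72],"turn":[0,0,0.004],"grip":1},{"xyz":[-3,41,87],"turn":[0.02,0,0.004],"grip":1},{"xyz":[-3,41,98],"turn":[0.04,0,0.004],"grip":1},{"xyz":[-3,41,105],"turn":[0.065,0,0.004],"grip":1},{"xyz":[-3,41,108],"turn":[0.087,0,0.004],"grip":1},{"xyz":[-3,41,108],"turn":[0.087,0,0.004],"grip":1},{"xyz":[-3,41,108],"turn":[0.087,0,0.004],"grip":1},{"xyz":[-3,41,108],"turn":[0.087,0,0.004],"grip":1}])

```text
clock: 15.5
tcp_pos: [0.658, 0.1298, 0.2941]
orientation: [-0.06, 0.69, 0.719, -0.061]
wrist_force: [-0.4, -0.0, 0.6]
finger_gap: 0.0851
grip_force: 0.0
```

```bash
sed -i 's/\[.105,0,0\]/[.108,0,-.001]/' v.py
python3 - <<'E'
from v import *
p,E,s=T();print(p.round(4),s["wrist_force"].round(1),s["joint_pos"].round(2))
x,r=rel(*pose(1.83,100));print(x.round(1),r.round(3), hinge)
E
```

```text
[0.658  0.1298 0.2941] [-0.4 -0.   0.6] [0.07 0.72 0.84 1.86 0.01 1.6 ]
[ 0.  -0.4  2.4] [ 0.003 -0.003 -0.002] [0.61819721 0.12811089 0.151     ]
```

Request:
apply_moves(rows=[{"xyz":[0,0,2],"turn":[0,0,0],"grip":0.5},{"xyz":[0,0,2],"turn":[0,0,0],"grip":0.3},{"xyz":[0,0,2],"turn":[0,0,0],"grip":0.2},{"xyz":[0,0,2],"turn":[0,0,0],"grip":0.05},{"xyz":[0,0,2],"turn":[0,0,0],"grip":0.05},{"xyz":[0,0,2],"turn":[0,0,0],"grip":0.05},{"xyz":[0,0,2],"turn":[0,0,0],"grip":0.05},{"xyz":[0,0,2],"turn":[0,0,0],"grip":0.05},{"xyz":[0,0,2],"turn":[0,0,0],"grip":0.05},{"xyz":[0,0,2],"turn":[0,0,0],"grip":0.05}], force=50)

```text
clock: 16.33
tcp_pos: [0.6567, 0.1294, 0.2913]
orientation: [-0.061, 0.69, 0.719, -0.062]
wrist_force: [-4.9, 0.1, 3.7]
finger_gap: 0.0122
grip_force: 49.1
```

Run:
```python
from v import *
p,E,s=T();print(p.round(4),s["wrist_force"].round(1),s["finger_gap"],s["grip_force"])
d0=(p-.019*E.as_matrix()[:,2])-hinge;print("grasp from hinge",d0.round(4),np.hypot(d0[0],d0[2]))
for an,pi in((1.7,97),(1.57,90),(1.4,80.2),(1.2,68.8),(1.0,57.3),(.785,45)):
    # keep the grasp-time offset (in the visor frame) as it is: rotate actual grasp point about hinge line
    k_=R.from_rotvec(st.apply([0,1,0])*-(1.83-an));
    print(an,*[v.round(3) for v in rel(*pose(an,pi))])
```

```text
[0.6567 0.1294 0.2913] [-4.9  0.1  3.7] 0.012214046761045613 49.06760573387146
grasp from hinge [0.0418 0.0014 0.1591] 0.16446526043133616
1.7 [  0.32  -20.063  -0.939] [-0.053 -0.002 -0.002]
1.57 [  0.273 -39.062   1.166] [-0.175 -0.002 -0.002]
1.4 [  0.205 -62.994   7.552] [-0.346 -0.002 -0.003]
1.2 [  0.116 -89.315  20.129] [-0.545 -0.002 -0.003]
1.0 [ 2.20000e-02 -1.12585e+02  3.76650e+01] [-0.746 -0.002 -0.003]
0.785 [-8.20000e-02 -1.33189e+02  6.12740e+01] [-0.96  -0.001 -0.003]
```

Run:
```python
from v import *
for an in np.arange(1.76,1.1,-.08):
    m=5*max(0,(an-1.3)/.53);print(an.round(2),*[v.round(3).tolist() for v in rel(*pose(an,np.degrees(an)-m))])
```

```text
1.76 [0.343, -10.0, -1.104] [-0.061, -0.002, -0.002]
1.68 [0.316, -21.929, -0.885] [-0.128, -0.002, -0.002]
1.6 [0.287, -33.798, 0.303] [-0.195, -0.002, -0.002]
1.52 [0.256, -45.531, 2.453] [-0.262, -0.002, -0.002]
1.44 [0.223, -57.05, 5.549] [-0.329, -0.002, -0.003]
1.36 [0.189, -68.279, 9.571] [-0.396, -0.002, -0.003]
1.28 [0.153, -79.087, 14.465] [-0.466, -0.002, -0.003]
1.2 [0.116, -89.302, 20.122] [-0.546, -0.002, -0.003]
1.12 [0.079, -99.032, 26.577] [-0.626, -0.002, -0.003]
```

Request:
apply_moves(rows=[{"xyz":[0,-5,-0.5],"turn":[-0.03,0,0],"grip":0.05},{"xyz":[0,-10,-1],"turn":[-0.061,0,0],"grip":0.05},{"xyz":[0,-22,-0.9],"turn":[-0.128,0,0],"grip":0.05},{"xyz":[0,-34,0.3],"turn":[-0.195,0,0],"grip":0.05},{"xyz":[0,-45.5,2.5],"turn":[-0.262,0,0],"grip":0.05},{"xyz":[0,-57,5.5],"turn":[-0.329,0,0],"grip":0.05},{"xyz":[0,-68,9.6],"turn":[-0.396,0,0],"grip":0.05},{"xyz":[0,-79,14.5],"turn":[-0.466,0,0],"grip":0.05},{"xyz":[0,-89,20.1],"turn":[-0.546,0,0],"grip":0.05},{"xyz":[0,-89,20.1],"turn":[-0.546,0,0],"grip":0.05},{"xyz":[0,-89,20.1],"turn":[-0.546,0,0],"grip":0.05}])

```text
clock: 17.25
tcp_pos: [0.5629, 0.1254, 0.2841]
orientation: [0.126, 0.681, 0.709, 0.133]
wrist_force: [3.0, -0.8, -10.0]
finger_gap: 0.0124
grip_force: 52.0
```

Run:
```python
from v import *
p,E,s=T();print(p.round(4),s["wrist_force"].round(1),s["finger_gap"].round(4),s["grip_force"],s["joint_pos"].round(2))
d=(p-.019*E.as_matrix()[:,2])-hinge;d=st.inv().apply(d);print("bar angle from grasp",np.arctan2(d[2],-d[0]),np.hypot(d[0],d[2]))
for an in np.r_[np.arange(1.13,.8,-.07),.785]:
    print(an.round(2),*[v.round(3).tolist() for v in rel(*pose(an,np.degrees(an)))])
```

```text
Traceback (most recent call last):
AttributeError: 'float' object has no attribute 'round'
```

```bash
cat > st.py <<'E'
from v import *
p,E,s=T();print(p.round(4),s["wrist_force"].round(1),s["finger_gap"],s["joint_pos"].round(2))
d=(p-.019*E.as_matrix()[:,2])-hinge;d=st.inv().apply(d);print("bar angle from grasp",np.arctan2(d[2],-d[0]),np.hypot(d[0],d[2]))
for an in np.r_[np.arange(1.13,.8,-.07),.785]:
    print(an.round(2),*[v.round(3).tolist() for v in rel(*pose(an,np.degrees(an)))])
E
python3 st.py
```

```text
[0.5629 0.1254 0.2841] [  3.   -0.8 -10. ] 0.012391315539887201 [ 0.09  0.01 -0.27  0.93 -0.02  1.62]
bar angle from grasp 1.1793344910444432 0.16314183499477278
1.13 [0.308, -6.812, -1.524] [-0.072, -0.0, -0.003]
1.06 [0.274, -16.971, -0.435] [-0.142, -0.0, -0.003]
0.99 [0.239, -27.03, 1.361] [-0.212, -0.0, -0.003]
0.92 [0.205, -36.939, 3.856] [-0.282, -0.0, -0.003]
0.85 [0.171, -46.648, 7.038] [-0.352, 0.0, -0.003]
0.78 [0.139, -55.445, 10.595] [-0.417, 0.0, -0.003]
```

Request:
apply_moves(rows=[{"xyz":[0,-5,1.5],"turn":[-0.035,0,0],"grip":0.05},{"xyz":[0,-10,2.4],"turn":[-0.07,0,0],"grip":0.05},{"xyz":[0,-20,3.4],"turn":[-0.14,0,0],"grip":0.05},{"xyz":[0,-30,5.2],"turn":[-0.21,0,0],"grip":0.05},{"xyz":[0,-40,7.6],"turn":[-0.28,0,0],"grip":0.05},{"xyz":[0,-49.5,10.8],"turn":[-0.35,0,0],"grip":0.05},{"xyz":[0,-56,13.4],"turn":[-0.4,0,0],"grip":0.05},{"xyz":[0,-56,13.4],"turn":[-0.4,0,0],"grip":0.05},{"xyz":[0,-56,13.4],"turn":[-0.4,0,0],"grip":0.05},{"xyz":[0,-56,13.4],"turn":[-0.4,0,0],"grip":0.05}])

```text
clock: 18.08
tcp_pos: [0.5198, 0.1235, 0.2554]
orientation: [0.261, 0.642, 0.668, 0.272]
wrist_force: [-17.3, -3.6, 12.0]
finger_gap: 0.0123
grip_force: 55.2
```

```bash
python3 st.py
python3 - <<'E'
from v import *
cs={n:imaging.read_camera(n) for n in("scene","top")}
for n,c in cs.items():
    P=cloud(c).reshape(-1,3);P=P[~np.isnan(P).any(1)];L=st.inv().apply(P-hinge)
    V=L[(abs(L[:,1])<.055)&(abs(L[:,1])>.035)&(L[:,0]>-.105)&(L[:,0]<-.02)&(L[:,2]>.01)&(L[:,2]<.13)];print(n,len(V),"plate fit slope->angle",np.arctan(-np.polyfit(V[:,0],V[:,2],1)[0]) if len(V)>20 else None, "median atan2",np.median(np.arctan2(V[:,2],-V[:,0])))
    B=L[(abs(L[:,1])>.05)&(abs(L[:,1])<.067)&(abs(np.hypot(L[:,0],L[:,2])-.165)<.009)&(L[:,2]>.03)&(L[:,0]<-.03)];print(" bar ends",len(B),np.median(np.arctan2(B[:,2],-B[:,0])))
c=cs["scene"];cv2.imwrite("pics/s6.png",cv2.resize(c["color"][20:200,60:300],(800,600)))
E
```

```text
[0.5198 0.1235 0.2554] [-17.3  -3.6  12. ] 0.012340007268539984 [ 0.11 -0.31 -0.83  0.28 -0.05  1.62]
bar angle from grasp 0.8122304636066717 0.1625606889539773
1.13 [0.444, 45.246, 5.565] [0.333, 0.001, -0.004]
1.06 [0.407, 35.479, 2.564] [0.263, 0.001, -0.004]
0.99 [0.37, 25.525, 0.254] [0.193, 0.001, -0.003]
0.92 [0.334, 15.435, -1.355] [0.123, 0.001, -0.003]
0.85 [0.298, 5.257, -2.253] [0.053, 0.002, -0.003]
0.78 [0.267, -4.23, -2.448] [-0.012, 0.002, -0.003]
scene 7 plate fit slope->angle None median atan2 0.857914751764937
 bar ends 26 0.8097795044859168
top 476 plate fit slope->angle 0.8099945635720958 median atan2 0.8389308990627525
 bar ends 81 0.8369113104438272
```

View pics/s6.png

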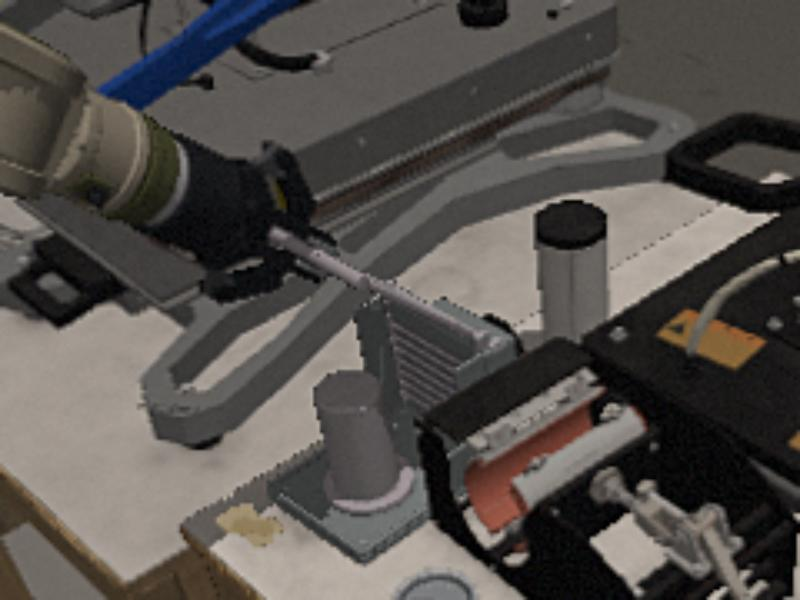

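The picture shows the bar held by the gripper at about (300,245) with the visor edge-on at about 45°. The tumbler is still seated at (355,440). The angle measures about 0.81, so I'll trim it and ease the radial load.

Request:
apply_moves(rows=[{"xyz":[0,-2,-1.5],"turn":[-0.01,0,0],"grip":0.05},{"xyz":[0,-4,-3],"turn":[-0.02,0,0],"grip":0.05},{"xyz":[0,-4,-3],"turn":[-0.02,0,0],"grip":0.05},{"xyz":[0,-4,-3],"turn":[-0.02,0,0],"grip":0.05},{"xyz":[0,-4,-3],"turn":[-0.02,0,0],"grip":0.05}])

```text
clock: 18.6
tcp_pos: [0.5144, 0.1233, 0.2504]
orientation: [0.265, 0.64, 0.666, 0.277]
wrist_force: [10.2, -0.0, -13.1]
finger_gap: 0.0121
grip_force: 51.7
```

```bash
python3 st.py|head -2
python3 - <<'E'
from v import *
c=imaging.read_camera("top");P=cloud(c).reshape(-1,3);P=P[~np.isnan(P).any(1)];L=st.inv().apply(P-hinge)
V=L[(abs(L[:,1])<.055)&(abs(L[:,1])>.035)&(L[:,0]>-.105)&(L[:,0]<-.02)&(L[:,2]>.01)&(L[:,2]<.13)];print(len(V),np.arctan(-np.polyfit(V[:,0],V[:,2],1)[0]))
Q=P[(np.linalg.norm(P[:,:2]-[.509,.123],axis=1)<.02)&(abs(P[:,2]-.13)<.02)];print("tumbler top",len(Q),Q.mean(0).round(4) if len(Q) else "")
E
```

```text
[0.5144 0.1233 0.2504] [ 10.2  -0.  -13.1] 0.012076656622614958 [ 0.11 -0.33 -0.87  0.25 -0.05  1.62]
bar angle from grasp 0.7656656959647362 0.16273282121110244
478 0.7605714618281004
tumbler top 55 [0.4968 0.1217 0.1307]
```

Request:
apply_moves(rows=[{"xyz":[0,1,1],"turn":[0.005,0,0],"grip":0.05},{"xyz":[0,2,1.3],"turn":[0.01,0,0],"grip":0.05},{"xyz":[0,2,1.3],"turn":[0.01,0,0],"grip":0.05},{"xyz":[0,2,1.3],"turn":[0.01,0,0],"grip":0.05},{"xyz":[0,2,1.3],"turn":[0.01,0,0],"grip":0.05},{"xyz":[0,2,1.3],"turn":[0.01,0,0],"grip":0.05}])

```text
clock: 19.15
tcp_pos: [0.5166, 0.1234, 0.2525]
orientation: [0.263, 0.641, 0.667, 0.275]
wrist_force: [6.2, -2.4, -9.1]
finger_gap: 0.0118
grip_force: 52.3
```

```bash
python3 st.py|head -2
python3 - <<'E'
from v import *
c=imaging.read_camera("top");P=cloud(c).reshape(-1,3);P=P[~np.isnan(P).any(1)];L=st.inv().apply(P-hinge)
V=L[(abs(L[:,1])<.055)&(abs(L[:,1])>.035)&(L[:,0]>-.105)&(L[:,0]<-.02)&(L[:,2]>.01)&(L[:,2]<.13)];a=np.arctan(-np.polyfit(V[:,0],V[:,2],1)[0]);print(len(V),a)
if abs(a-.785)<.03: print(ticket.hand_in())
E
```

```text
[0.5166 0.1234 0.2525] [ 6.2 -2.4 -9.1] 0.01184281754652029 [ 0.11 -0.32 -0.85  0.26 -0.05  1.62]
bar angle from grasp 0.7849753399095136 0.16267280532891046
467 0.7829376494133835
the job is handed in; nothing more can be done
None
```

The tumbler stands upside down over the peg, rim seated on the round plate and released, and the gripper is still holding the visor at about 45° (measured 0.783 rad); I handed the job in at 19 s.

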